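Plug in the contact adapter and set the load lever

TASK

Take the blue contact adapter by its orange fin from its stand and plug it fully home in the white socket on the sloping test fixture, every brass blade in its own slot and without forcing it, and let go of it. Then swing the black-handled load lever until it is in line with the orange marker, and let go. Leave the bin, bottle, stack light and black round unit as they stand.

Things in the scene. Friction and masses are not known exactly. Their poses are not given: they have to be found in the camera images.
- adapter_mid (a point): Centre of the loose contact adapter (0.15 kg, 68 mm high, stands blades-down on its stand). x across its thickness, y along the blade row, z up. Relative to this point: orange grip fin 14 x 44 mm (x, y) at z 2 to 34 mm; blue body 34 x 96 mm at z -20 to 2; below it the blades to z -34. Grasp the fin across its 14 mm. The same when turned half round about z.
- adapter_seat (a point): Centre of the underside of the adapter's blue body, 20 mm below adapter_mid, same axes. From here 6 brass blades reach 14 mm down: each 5 mm (x) by 6 mm (y), at y = +-7.5, 22.5, 37.5 mm.
- socket_mouth (a point): Centre of the top face (44 x 106 mm) of the white socket, 20 mm thick, on the sloping deck. z: outward normal, 26 degrees from vertical; y: horizontal, along the slots; x: up the slope. 6 slots 8 mm (x) by 9 mm (y), 17 mm deep, at y = +-7.5, 22.5, 37.5 mm. The adapter goes in along -z, row along y, either way round; home, adapter_seat is on this point, z axes parallel.
- stand: Fixed black cradle on a steel plate, 64 x 124 mm; origin at the centre of its underside, y along its length. Two rails 24 mm high carry the adapter's body, blades hanging between them; lips beside the body rise to 30 mm, 2 mm or more clear of it. Lift the adapter straight up by 25 mm to clear all.
- loadbox: Fixed cream-coloured load lever unit, box 130 x 170 x 50 mm (x, y, z), origin at the centre of its underside; on it two grey discs of radius 55 mm, 60 mm up, with white ticks, from 16 to 28 mm either side of the lever. Its x is parallel to the lever's hinge axis.
- lever (a joint): Angle of the load lever (rad): 0 upright, positive leaning towards the load box's +y, stops at +-0.85. The hinge is stiff (about 2 N at the handle moves it) and it stays where it is left.
- lever_grip (a point): Centre of the lever's black T-handle: a bar of diameter 18 mm and length 58 mm lying parallel to the hinge axis (its x), 115 mm from the hinge. z points from the hinge outwards along the lever (10 mm thick steel rod).
- lever_hinge (a point): Point on the lever's hinge axis in the lever's mid-plane, 60 mm above the table. Same axes as lever_grip.
- marker (a joint): Angle of the orange marker on the same scale and with the same zero and sign as the lever: the commanded lever angle (rad). It does not move.
- marker_tip (a point): Outer end of the orange marker (an orange tab on the rim of each grey disc, each with an orange line down to the hinge), 71 mm from the hinge, in the lever's mid-plane. z points from the hinge outwards along the marker. It cannot be pushed.
- bin: Loose open blue parts bin, 100 x 120 x 50 mm; origin at the centre of its underside. Bystander.
- bottle: Loose white bottle with red cap, diameter 48 mm, 120 mm high; origin at the centre of its underside. Bystander.
- stacklight: Loose stack light on a round base of diameter 76 mm, 238 mm high, lamps of diameter 44 mm; origin at the centre of its underside. Bystander.
- puck: Loose black round unit with a cork top, diameter 90 mm, 30 mm high; origin at the centre of its underside. Bystander.
- tester: The fixed sloping test fixture that carries the socket: base 150 x 150 mm, deck sloping up at 26 degrees away from its front (-x), highest edge about 95 mm; origin at the centre of its underside. Socket_mouth is above it.
Things that resemble listed ones, but are neither listed nor needed, are in the scene too. Leave any pink look-alike of the part that bears adapter_mid alone.

How it is judged:
By the outcome, as a careful person would: the job done as asked, in the order asked, and still so for the second after the job is handed in, with the robot touching nothing.
It also fails if it takes over 56 s, if anything falls off the work surface, if the arm or the gripper's body presses on something with over 40 N, if the wrist force passes 120 N, or if a joint passes its speed limit or range.

ROBOT

A 7-joint arm with a two-finger parallel gripper is mounted at the origin on the work surface. World frame = base frame: x ahead of the robot, y to its left, z up, the work surface at z = 0. Lengths are in m, angles in rad, forces in N, time in s.
With the tool pointing down it reaches from about 0.4 to 0.9 m from the base axis. Payload 5.5 kg.
Tool frame: the origin (TCP) lies at the very end of the fingers, on their centre line; the grasp point (between the pads) lies 19 mm behind it; z points along the fingers, y is the line along which they close (so a half turn about z gives the same grasp; the last joint's range is limited). The gripper opens to 85 mm and grips with 20 to 120 N. Pads are 22 mm wide; open, the fingers measure 114 mm over their backs; the gripper's body (76 mm by 85 mm) begins 54 mm behind the grasp point. The pads swing forward as they close: fully open they stand 13 mm farther back than shut.
Start: joints at [-1.021, 0.501, -0.427, 1.55, 0.221, 1.138, -0.21], TCP at [0.184, 0.623, 0.231] pointing down, gripper open.
Joint ranges: [-2.88, 2.88], [-0.31, 2.03], [-1.54, 1.56], [0.2, 2.42], [-1.41, 4.55], [0.19, 2.02], [-2.57, 2.57]. Speed limits (rad/s): [2.57, 2.57, 3.14, 3.14, 3.14, 3.14, 3.14].

INTERFACE

Orientations are given as a unit quaternion [w, x, y, z].
In Python, from plant import r, snapshot, spotter gives the robot as it stands.
- The arm moves only by the tool apply_moves, never from a script. Its argument "targets" is a list that holds one entry, the list of rows, each a list of 4 numbers: the shift along the tool's x, y, z in mm, then the turn about the tool's z in degrees. A call has 1 to 8 rows; each row shifts and turns the commanded pose from where the row before left it, along the tool's axes as they then stand; what a row does not reach is not made up. A row lasts 1/10 s, in which the tool goes at most 50 mm and 8.59 degrees, less where a joint would pass 70% of its speed; a pose out of reach is approached as far as the arm can. A call is refused whole if a number of a shift passes 50 or a number of a turn 8.59, either way. A call with a gripper value outside its range is refused whole. "jaw" is the closure, from 0 (fully open) to 1 (shut), set as the call begins (left out, the last holds). The fingers move at their own pace and stop on an object; the grip force is fixed at half the most. Time passes only in rows, so rows that do not move let the fingers close. It gives the time, the measured TCP pose, the force, the opening and the grip force at its end, in the units of the state.
- r.get_state(): the state, without advancing time (a new reading comes with each control period).
- snapshot(name): name is "scene" or "top"; returns a dict with "image" (384x512x3 uint8, red, green, blue), "depth" (384x512 float32, m along the optical axis (not along the pixel's ray), 0 where there is no reading), "fx", "fy", "cx", "cy" (pixels), "rvec" (rotation vector, rad) and "tvec" (3), from world to camera coordinates, as OpenCV has them. Camera axes: x right, y down, z forward; pixel columns grow to the right and rows downward; lengths in m; the calibration is good to about 2 mm. A picture is of the moment at which its call begins.
- r.finish_job(): hands the job in; it is judged then, once.
Trained networks look in a picture, given as the dict that the camera call returned (one of the last four; its "shot" number tells which), for a name from the list of things; names that differ only in an ending like _2 or _b are one class to them, and where a whole thing is asked for, a point or a joint stands for the part that bears it (a point fixed in the world has none). Each returns a list of dicts, best first, with "p" (0 to 1); they miss things now and then, are a little off and sometimes report something else, mostly with a low value. They report only what shows in the picture. A call takes as long as a camera call. They do not tell look-alikes from the thing itself.
- spotter.silhouettes(picture, label): "region" (384x512 bool, what is visible of it).
- spotter.tip_of(picture, label): "centre" ([x, y, z] in m, in world coordinates, good to about 4 mm: a listed point, or the origin of a listed thing).
The state is a dict: "t": time; "joint_pos": joint angles; "joint_velocities": joint speeds; "joint_torque": joint torques, N m; "ee_pos": TCP position; "tcp_rot": TCP orientation; "wrist_force": force on the tool from outside, world axes, zero at the start; "ft_torque": the same for the moment, N m; "finger_gap": opening from 0.0 (shut) to 1.0 (fully open); "gripper_force": force on a finger pad.
Only numpy, scipy, OpenCV 4.12 (cv2) and the standard library are available. Lean on these libraries where they do the work, as an engineer would, in place of code of your own. Each camera call takes 0.05 s, during which the arm holds its last target. There are 200 camera calls.

## Working session

There is one attempt and no reset: what is moved stays moved. The work goes in short steps, Python scripts to look and compute and a tool call to move; the robot and the scene stay as the last step left them, time stands still between calls to the robot, and variables do not carry over. Pictures are saved under pics/ and viewed, at most 10 in all, crops included, and the job is handed in when it is done.

Besides the shell and the picture viewer there is one more tool, called as name(argument=value, ...), one argument or row to a line, values as JSON. apply_moves: Moves the arm, as the interface text tells. Its arguments: {"type":"object","properties":{"targets":{"type":"array","items":{"type":"array","items":{"type":"array","items":{"type":"number"}}}},"jaw":{"type":"number"}},"required":["targets"]}

```bash
ls; mkdir -p pics; cat > h.py <<'E'
import numpy as np, cv2
from scipy.spatial.transform import Rotation as R
from plant import r, snapshot, spotter
def save(p,n,crop=None,s=1):
    im=p["image"][:,:,::-1]
    if crop: x0,y0,x1,y1=crop; im=im[y0:y1,x0:x1]
    cv2.imwrite("pics/"+n,cv2.resize(im,None,fx=s,fy=s,interpolation=cv2.INTER_CUBIC))
def cloud(p):
    d=p["depth"]; v,u=np.indices(d.shape)
    c=np.stack([(u-p["cx"])/p["fx"]*d,(v-p["cy"])/p["fy"]*d,d],-1)
    Rm=cv2.Rodrigues(np.array(p["rvec"],float))[0]
    return (c-np.array(p["tvec"]).ravel())@Rm, d>0
def proj(p,X):
    K=np.array([[p["fx"],0,p["cx"]],[0,p["fy"],p["cy"]],[0,0,1.]])
    return cv2.projectPoints(np.array(X,float).reshape(-1,3),np.array(p["rvec"],float),np.array(p["tvec"],float),K,None)[0].reshape(-1,2)
E
python3 - <<'E'
from h import *
np.set_printoptions(precision=4,suppress=True)
ps={n:snapshot(n) for n in("scene","top")}
im=np.vstack
for n,p in ps.items():
    save(p,n+".png",s=1.5)
    print(n,p["fx"],p["cx"],p["cy"],np.array(p["rvec"]),np.array(p["tvec"]))
    for l in ["adapter_mid","adapter_seat","socket_mouth","stand","loadbox","lever_grip","lever_hinge","marker_tip","tester","bin","bottle","stacklight","puck"]:
        print(l,[(np.round(q["centre"],4),round(q["p"],2)) for q in spotter.tip_of(p,l)[:3]])
s=r.get_state();print(s)
E
```

```text
pics
scene 354.1672525761061 252.10505880324655 191.48673456716512 [ 2.1215  1.2483 -0.4524] [-0.2676 -0.2538  1.3939]
adapter_mid [(array([ 0.6608, -0.1165,  0.0343]), 0.97), (array([0.4775, 0.0011, 0.0431]), 0.91), (array([ 0.3811,  0.2132, -0.    ]), 0.66)]
adapter_seat [(array([ 0.6625, -0.1194,  0.0157]), 0.97), (array([0.3625, 0.011 , 0.0151]), 0.64), (array([0.4723, 0.003 , 0.0255]), 0.57)]
socket_mouth [(array([0.5939, 0.2471, 0.0811]), 0.83)]
stand [(array([ 0.4754,  0.0044, -0.0014]), 0.91)]
loadbox [(array([ 0.565 , -0.2793,  0.0012]), 0.91), (array([0.4798, 0.0002, 0.0459]), 0.2)]
lever_grip [(array([ 0.566 , -0.3469,  0.1542]), 0.64)]
lever_hinge [(array([ 0.3533, -0.1933, -0.0021]), 0.68), (array([ 0.5704, -0.2782,  0.0612]), 0.6), (array([0.6201, 0.0242, 0.0004]), 0.24)]
marker_tip [(array([ 0.564 , -0.2601,  0.1296]), 0.43)]
tester [(array([ 0.6021,  0.2486, -0.0015]), 0.61), (array([ 0.565 , -0.2776, -0.    ]), 0.36)]
bin [(array([0.7424, 0.0403, 0.0016]), 0.98)]
bottle [(array([0.3827, 0.2137, 0.0012]), 0.86), (array([ 0.4792, -0.0006,  0.0474]), 0.69)]
stacklight [
[... 1109 characters left out ...]
0.0221, -0.0018]), 0.74), (array([0.5903, 0.2442, 0.0841]), 0.52), (array([0.5981, 0.2465, 0.0004]), 0.48)]
puck [(array([ 0.3523, -0.1905, -0.0003]), 0.55)]
{'t': 1.4, 'joint_pos': array([-1.0208,  0.5009, -0.427 ,  1.5505,  0.2208,  1.1383, -0.2103]), 'joint_velocities': array([-0.0006,  0.0003, -0.0004, -0.    ,  0.0009, -0.0013, -0.    ]), 'joint_torque': array([  0.0005, -56.9372,  -5.8106, -28.1326,   0.0126,   0.0023,
        -0.    ]), 'ee_pos': array([0.1838, 0.6234, 0.2313]), 'tcp_rot': array([-0.    ,  0.1429,  0.9897, -0.    ]), 'wrist_force': array([ 0.646 ,  0.2663, -0.3676]), 'ft_torque': array([ 0.0089, -0.0009,  0.0122]), 'gripper_force': 0.0, 'finger_gap': 1.00530687755317}
```

View both.

View pics/scene.png

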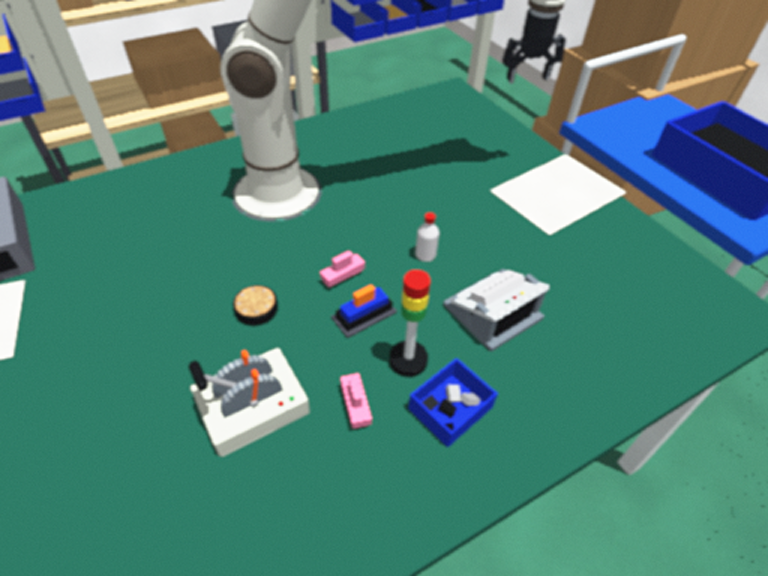

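View pics/top.png

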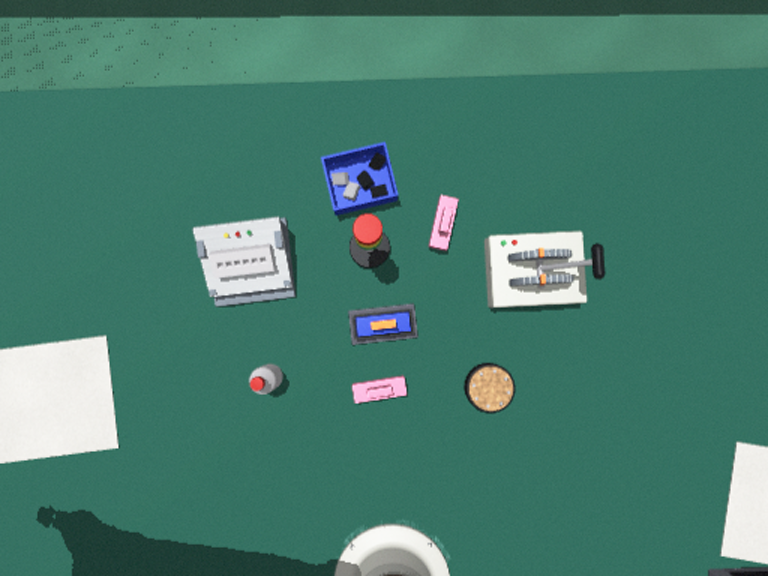

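```bash
python3 - <<'E'
from h import *
np.set_printoptions(precision=4,suppress=True)
t=snapshot("top"); s=snapshot("scene")
import pickle; pickle.dump((t,s),open("p0.pkl","wb"))
def crop(p,x0,y0,w=80,h=60): return cv2.resize(p["image"][y0:y0+h,x0:x0+w,::-1],(400,300),interpolation=cv2.INTER_CUBIC)
cv2.imwrite("pics/m1.png",np.vstack([np.hstack([crop(t,125,143),crop(s,290,175)]),np.hstack([crop(t,215,190),crop(t,322,150)])]))
for n,p in(("t",t),("s",s)):
    X,ok=cloud(p); hsv=cv2.cvtColor(p["image"],cv2.COLOR_RGB2HSV)
    cam=-cv2.Rodrigues(np.array(p["rvec"],float))[0].T@np.array(p["tvec"]).ravel(); print(n,"cam",cam)
    # adapter fin
    near=ok&(np.hypot(X[...,0]-.476,X[...,1]-.003)<.07)
    fin=near&(X[...,2]>.072)&(hsv[...,0]<20)&(hsv[...,1]>120)
    print("fin",fin.sum(),X[fin].mean(0) , np.median(X[fin][:,2]))
    body=near&(hsv[...,0]>100)&(hsv[...,0]<130)&(hsv[...,1]>150)&(abs(X[...,2]-.046)<.006)
    for m in(fin,body):
        q=X[m][:,:2]; rc=cv2.minAreaRect((q*1000).astype(np.float32)); w,v=np.linalg.eigh(np.cov(q.T)); print(rc,"yaw of long axis",np.degrees(np.arctan2(v[1,1],v[0,1])))
    # deck
    d=ok&(abs(X[...,0]-.594)<.05)&(abs(X[...,1]-.246)<.065)&(X[...,2]>.02)
    q=X[d]; 
    for k in range(15):
        c=q.mean(0); nrm=np.linalg.svd(q-c,full_matrices=False)[2][2]; nrm*=np.sign(nrm[2])
        e=(X[d]-c)@nrm
        q=X[d][abs(e)<max(.003,.02*.7**k)]
    print("plane",c,nrm,np.degrees(np.arccos(nrm[2])),"az",np.degrees(np.arctan2(nrm[1],nrm[0])),len(q),d.sum(), "mouthpred offset",(np.array([.5932,.2464,.0817])-c)@nrm)
    ee=(X[d]-c)@nrm; print(np.histogram(ee*1000,bins=np.arange(-30,31,3)))
E
```

```text
t cam [0.4909 0.013  1.0384]
fin 76 [0.4745 0.0023 0.0786] 0.07872821696752602
((474.66998291015625, 2.423553466796875), (13.173857688903809, 39.77134323120117), 4.68344259262085) yaw of long axis 95.24605159567086
((474.5028076171875, 3.007213592529297), (33.5455207824707, 95.89633178710938), 4.642588138580322) yaw of long axis 94.51350620672298
plane [0.5948 0.2457 0.0656] [-0.4389 -0.043   0.8975] 26.168125260171983 az -174.40820392957312 1083 1948 mouthpred offset 0.015108081010082692
(array([  0,   0,   0,   0,   0,   0,   0,   0,  42, 541, 542,  91,  31,
        39,  31,  91, 409, 127,   4,   0]), array([-30, -27, -24, -21, -18, -15, -12,  -9,  -6,  -3,   0,   3,   6,
         9,  12,  15,  18,  21,  24,  27,  30]))
s cam [ 1.0975 -0.3351  0.873 ]
fin 70 [0.4797 0.0011 0.0771] 0.07715424606222726
((478.5204772949219, 2.069599151611328), (17.089794158935547, 43.675682067871094), 6.671459674835205) yaw of long axis 96.59633269321485
((480.33135986328125, 1.4834480285644531), (35.09897232055664, 95.99221801757812), 3.3101632595062256) yaw of long axis 91.69711833561334
plane [0.611  0.2444 0.0808] [-0.084  -0.0384  0.9957] 5.300719599620883 az -155.4688267839086 272 762 mouthpred offset 0.0022937227773298366
(array([  7,   8,   7,   7,   6,   5,   9,  28,  81, 135, 137,  85,  86,
        61,  24,   2,   0,   0,   0,   0]), array([-30, -27, -24, -21, -18, -15, -12,  -9,  -6,  -3,   0,   3,   6,
         9,  12,  15,  18,  21,  24,  27,  30]))
```

View pics/m1.png

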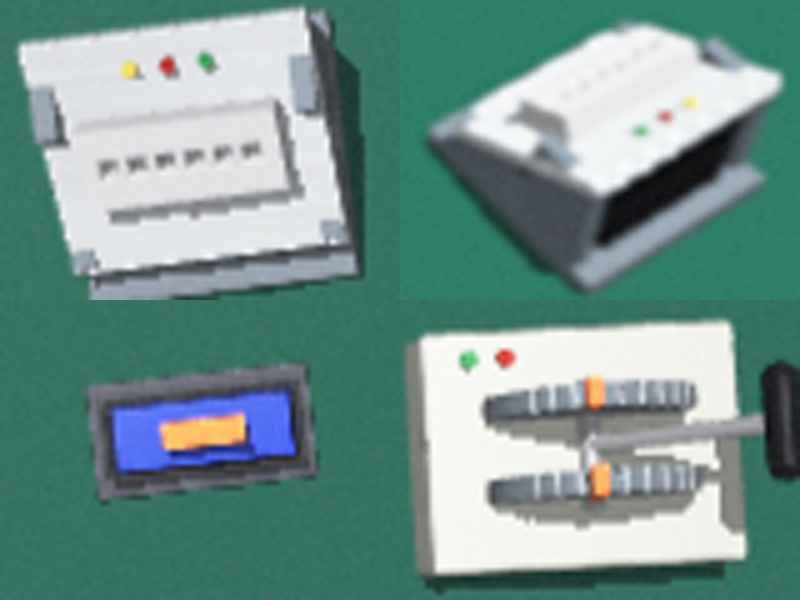

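```bash
cat > sock.py <<'E'
from h import *
np.set_printoptions(precision=4,suppress=True)
import pickle; t,s=pickle.load(open("p0.pkl","rb"))
X,ok=cloud(t); n=np.array([-.4389,-.043,.8975]); n/=np.linalg.norm(n); c=np.array([.5948,.2457,.0656])
yax=np.cross([0,0,1],[-n[0],-n[1],0]); yax/=np.linalg.norm(yax); xax=np.cross(yax,n)
d=ok&(abs(X[...,0]-.594)<.05)&(abs(X[...,1]-.246)<.065)
e=(X-c)@n; m=d&(e>.015)&(e<.026)
q=X[m]; print("median e",np.median(e[m]),"normal",np.linalg.svd(q-q.mean(0))[2][2] if len(q)<900 else 0)
ab=np.stack([(q-c)@xax,(q-c)@yax],1).astype(np.float32)*1000
rc=cv2.minAreaRect(ab); print(rc)
P=c+xax*rc[0][0]/1000+yax*rc[0][1]/1000+n*np.median(e[m]); print("mouth from rect",P,"yaw",np.degrees(np.arctan2(xax[1],xax[0])))
lo,hi=np.percentile(ab,[2,98],axis=0);print("pct centre",(lo+hi)/2,hi-lo)
# slots: dark pixels inside the mouth, rays onto mouth plane
def ray(p,uv,P0):
    Rm=cv2.Rodrigues(np.array(p["rvec"],float))[0]; cam=-Rm.T@np.array(p["tvec"]).ravel()
    D=np.c_[(uv[:,0]-p["cx"])/p["fx"],(uv[:,1]-p["cy"])/p["fy"],np.ones(len(uv))]@Rm
    return cam+D*(((P0-cam)@n)/(D@n))[:,None]
for nm,p in(("t",t),("s",s)):
    g=cv2.cvtColor(p["image"],cv2.COLOR_RGB2GRAY).astype(float)
    v,u=np.indices(g.shape); uv=np.c_[u.ravel(),v.ravel()].astype(float)
    W=ray(p,uv,P)-P; a,b=(W@xax).reshape(g.shape),(W@yax).reshape(g.shape)
    r_=(abs(a)<.016)&(abs(b)<.048)
    w=np.where(r_,np.clip(np.median(g[r_])-g-8,0,None),0)
    ctr=[(w*a).sum()/w.sum(),(w*b).sum()/w.sum()]; k=w>15
    ang=np.polyfit(b[k],a[k],1,w=w[k])[0]
    print(nm,"slot centroid a,b mm",np.array(ctr)*1000,"slope deg",np.degrees(ang),w.sum(), "-> world",P+xax*ctr[0]+yax*ctr[1])
# load box
for nm,p in(("t",t),("s",s)):
    X,ok=cloud(p)
    b=ok&(abs(X[...,0]-.567)<.1)&(abs(X[...,1]+.279)<.13)&(abs(X[...,2]-.05)<.005)
    print(nm,"box rect",cv2.minAreaRect((X[b][:,:2]*1000).astype(np.float32)),b.sum())
    hsv=cv2.cvtColor(p["image"],cv2.COLOR_RGB2HSV)
    o=ok&(abs(X[...,0]-.567)<.1)&(abs(X[...,1]+.279)<.13)&(X[...,2]>.06)&(hsv[...,0]<14)&(hsv[...,1]>150)
    for q in X[o][np.argsort(-X[o][:,2])][:14]: print("   or",q)
    l=ok&(abs(X[...,0]-.567)<.06)&(abs(X[...,1]+.34)<.05)&(X[...,2]>.12)&(hsv[...,2]<70)
    print("handle",l.sum(),X[l].mean(0),X[l].min(0),X[l].max(0))
E
python3 sock.py
```

```text
median e 0.019731829466571805 normal [-0.4339 -0.0421  0.9   ]
((3.465993881225586, 0.3514251708984375), (106.6601333618164, 45.165687561035156), 89.42950439453125)
mouth from rect [0.5892 0.2455 0.0848] yaw 5.595536334199953
pct centre [3.8004 0.3756] [ 43.449  102.5637]
t slot centroid a,b mm [2.354  1.8806] slope deg 0.10829432921940253 4673.0 -> world [0.5911 0.2476 0.0859]Traceback (most recent call last):
  File "sock.py", line 25, in <module>
    ang=np.polyfit(b[k],a[k],1,w=w[k])[0]
        ~~~~~~~~~~^^^^^^^^^^^^^^^^^^^^
    raise TypeError("expected non-empty vector for x")
TypeError: expected non-empty vector for x
```

```bash
sed -i 's/    ang=np.polyfit.*/    ang=np.polyfit(b[k],a[k],1,w=w[k])[0] if k.sum()>5 else 0/' sock.py; python3 sock.py | tail -n +6
```

```text
s slot centroid a,b mm [ 7.148  10.4136] slope deg 0.0 57.0 -> world [0.5946 0.2565 0.088 ]
t box rect ((565.2698974609375, -277.7182922363281), (129.91188049316406, 170.4480743408203), 1.4569350481033325) 2322
   or [ 0.5372 -0.2651  0.129 ]
   or [ 0.5374 -0.2629  0.1279]
   or [ 0.5926 -0.2587  0.1249]
   or [ 0.5802 -0.2638  0.1228]
   or [ 0.5904 -0.2593  0.1225]
   or [ 0.5803 -0.2616  0.1219]
   or [ 0.5882 -0.2601  0.1196]
   or [ 0.548  -0.2612  0.1184]
   or [ 0.5354 -0.2632  0.1183]
   or [ 0.5861 -0.2611  0.1156]
   or [ 0.5457 -0.2621  0.1152]
   or [ 0.5836 -0.2612  0.1151]
   or [ 0.5432 -0.2621  0.1147]
   or [ 0.5382 -0.2621  0.1141]
handle 157 [ 0.5664 -0.3405  0.1614] [ 0.5401 -0.3503  0.1527] [ 0.5933 -0.3334  0.1673]
s box rect ((570.1943359375, -278.3214111328125), (131.1995849609375, 169.9107666015625), 1.2439030408859253) 1607
   or [ 0.5458 -0.2655  0.1316]
   or [ 0.547  -0.2633  0.1315]
   or [ 0.544  -0.2622  0.1314]
   or [ 0.5904 -0.2638  0.1312]
   or [ 0.5948 -0.2605  0.1302]
   or [ 0.5869 -0.2627  0.1301]
   or [ 0.5908 -0.2616  0.13  ]
   or [ 0.5918 -0.2594  0.1298]
   or [ 0.5969 -0.2614  0.1294]
   or [ 0.5413 -0.2642  0.1294]
   or [ 0.5524 -0.263   0.1293]
   or [ 0.593  -0.2625  0.1293]
   or [ 0.5918 -0.2646  0.1293]
   or [ 0.5435 -0.2598  0.1291]
handle 126 [ 0.5732 -0.3443  0.1619] [ 0.5471 -0.3526  0.1545] [ 0.5981 -0.3366  0.165 ]
```

apply_moves(
  targets=[
    [[0,0,0,8.5],[0,0,0,8.5]],
  ],
  jaw=0.0,
)

```text
t: 1.7
ee_pos: [0.1839, 0.6234, 0.2313]
tcp_rot: [-0.0, 0.291, 0.957, -0.0]
wrist_force: [-0.1, 0.2, -0.1]
finger_gap: 0.998
gripper_force: 0.0
```

apply_moves(
  targets=[
    [[-40,-24,0,0],[-40,-24,0,0],[-40,-24,0,0],[-40,-24,0,0],[-40,-24,0,0],[-40,-24,0,0],[-40,-24,0,0],[-40,-24,0,0]],
  ],
)

```text
t: 2.5
ee_pos: [0.3458, 0.2853, 0.2317]
tcp_rot: [0.0, 0.288, 0.958, 0.0]
wrist_force: [1.2, -0.1, -0.9]
finger_gap: 0.996
gripper_force: 0.0
```

apply_moves(
  targets=[
    [[-40,-24,0,0],[-40,-24,0,0],[-40,-24,0,0],[-40,-24,0,0],[-40,-24,0,0],[-30,-16,0,0],[-20,-13,0,0],[0,0,0,0]],
  ],
)

```text
t: 3.3
ee_pos: [0.4729, 0.021, 0.2315]
tcp_rot: [0.001, 0.291, 0.957, -0.0]
wrist_force: [-0.2, -0.3, 0.1]
finger_gap: 0.999
gripper_force: 0.0
```

apply_moves(
  targets=[
    [[0,0,0,8.5],[0,0,0,8.5],[0,0,0,8.5],[0,0,0,8.5],[0,0,0,8.5],[0,0,0,8.5]],
  ],
)

```text
t: 3.9
ee_pos: [0.4713, 0.026, 0.2314]
tcp_rot: [-0.0, 0.674, 0.739, 0.0]
wrist_force: [0.4, 0.1, -0.6]
finger_gap: 1.002
gripper_force: 0.0
```

```bash
cat > st.py <<'E'
from h import *
import sys
np.set_printoptions(precision=4,suppress=True)
s=r.get_state(); q=s["tcp_rot"]; M=R.from_quat([q[1],q[2],q[3],q[0]]).as_matrix()
print("t",s["t"],"pos",s["ee_pos"],"F",s["wrist_force"],"T",s["ft_torque"],"gap",s["finger_gap"],s["gripper_force"])
print("J",s["joint_pos"]); print("toolx",M[:,0],"y",M[:,1],"z",M[:,2],"yaz",np.degrees(np.arctan2(M[1,1],M[0,1])),"tilt",np.degrees(np.arccos(-M[2,2])),"tiltaz",np.degrees(np.arctan2(M[1,2],M[0,2])))
if len(sys.argv)>3: print("tool shift mm",M.T@(np.array(sys.argv[1:4],float)-s["ee_pos"])*1000)
E
python3 st.py .477 .0024 .15
```

```text
t 3.9 pos [0.4713 0.026  0.2314] F [ 0.4173  0.1233 -0.5837] T [-0.0118 -0.0274 -0.0152] gap 1.0020452541134857 0.0
J [-0.219   0.1498  0.1179  1.9977 -0.0215  0.9952  0.0018]
toolx [-0.0924  0.9957  0.0005] y [0.9957 0.0924 0.    ] z [-0.      0.0005 -1.    ] yaz 5.30223234014794 tilt 0.030054179211440553 tiltaz 92.87490867192774
tool shift mm [-24.1149   3.4666  81.3716]
```

apply_moves(
  targets=[
    [[-12,2,20,0.6],[-12,1.5,30,0],[0,0,40,0],[0,0,40,0],[0,0,20,0],[0,0,0,0],[0,0,0,0]],
  ],
)

```text
t: 4.6
ee_pos: [0.4774, 0.0021, 0.0816]
tcp_rot: [-0.0, 0.675, 0.737, 0.0]
wrist_force: [-0.2, -0.2, 1.3]
finger_gap: 0.999
gripper_force: 0.0
```

```bash
python3 st.py .477 .0024 .05; python3 - <<'E'
from h import *
t=snapshot("top");s=snapshot("scene")
def crop(p,x0,y0,w=100,h=75): return cv2.resize(p["image"][y0:y0+h,x0:x0+w,::-1],(400,300),interpolation=cv2.INTER_CUBIC)
cv2.imwrite("pics/m2.png",np.hstack([crop(t,205,180),crop(s,190,160)]))
E
```

```text
t 4.6 pos [0.4774 0.0021 0.0816] F [-0.1981 -0.2094  1.2502] T [-0.0462  0.0365  0.0291] gap 0.999105577570282 0.0
J [-0.162   0.3886  0.1196  2.1052 -0.0752  0.652   0.0963]
toolx [-0.0876  0.9962  0.0004] y [ 0.9962  0.0876 -0.0003] z [-0.0004  0.0003 -1.    ] yaz 5.026759662370674 tilt 0.028288492565876486 tiltaz 137.1260383735397
tool shift mm [ 0.3586 -0.3795 31.6152]
```

View pics/m2.png

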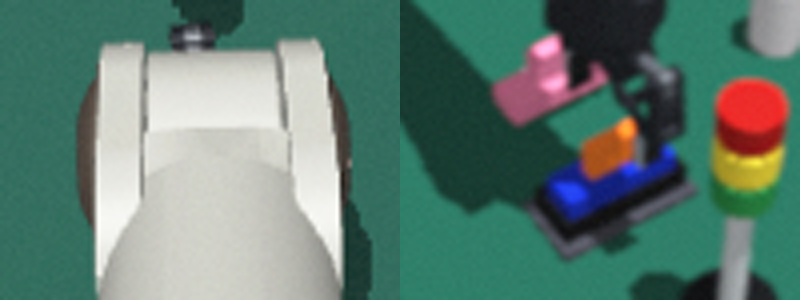

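```bash
python3 - <<'E'
from h import *
p=snapshot("scene")
q=proj(p,[[.525,.0065,.095],[.525,.0065,.08],[.477,.0024,.078],[.477,-.0195,.078],[.477,.0245,.078]])
print((q-[190,160])*4+[400,0])
E
```

```text
[[646.61632869 159.1537619 ]
 [646.20086248 172.50454345]
 [609.93924061 133.15221243]
 [584.09552913 143.61611791]
 [635.65142363 122.74156175]]
```

apply_moves(
  targets=[
    [[0,0,16,0.4],[0,0,15,0],[0,0,0,0],[0,0,0,0]],
  ],
)

```text
t: 5.15
ee_pos: [0.478, 0.0014, 0.0512]
tcp_rot: [0.0, 0.678, 0.735, 0.0]
wrist_force: [0.0, 0.2, -0.1]
finger_gap: 0.999
gripper_force: 0.0
```

apply_moves(
  targets=[
    [[0,0,0,0],[0,0,0,0],[0,0,0,0],[0,0,0,0],[0,0,0,0],[0,0,0,0],[0,0,0,0],[0,0,0,0]],
  ],
  jaw=1.0,
)

```text
t: 5.95
ee_pos: [0.4772, 0.0013, 0.0503]
tcp_rot: [-0.0, 0.678, 0.735, -0.0]
wrist_force: [-0.7, -0.0, 2.9]
finger_gap: 0.151
gripper_force: 62.0
```

```bash
python3 st.py .477 .0024 .05
```

```text
t 5.95 pos [0.4772 0.0013 0.0503] F [-0.689  -0.0267  2.9355] T [-0.0593  0.2226 -0.0122] gap 0.15111116062160493 62.006306648254395
J [-0.154   0.4474  0.1126  2.1176 -0.0888  0.5812  0.1017]
toolx [-0.0797  0.9968  0.    ] y [ 0.9968  0.0797 -0.0002] z [-0.0003  0.     -1.    ] yaz 4.569984662507158 tilt 0.014543121561436372 tiltaz 173.74611020557037
tool shift mm [ 1.1454 -0.1502  0.3458]
```

apply_moves(
  targets=[
    [[0,0,-10,0],[0,0,-20,0],[0,0,-30,0],[0,0,-45,0],[0,0,-48,0],[0,0,-48,0],[0,0,-48,0],[0,0,-48,0]],
  ],
)

```text
t: 6.75
ee_pos: [0.4765, 0.0011, 0.3498]
tcp_rot: [0.0, 0.678, 0.735, 0.0]
wrist_force: [1.9, 0.4, -1.6]
finger_gap: 0.152
gripper_force: 61.3
```

apply_moves(
  targets=[
    [[0,48,-10,0],[0,48,0,0],[0,48,0,0],[0,48,0,0],[0,48,0,0],[0,48,0,0],[0,48,0,0],[0,48,0,0]],
  ],
)

```text
t: 7.55
ee_pos: [0.8548, 0.0317, 0.3575]
tcp_rot: [-0.0, 0.678, 0.735, -0.0]
wrist_force: [1.1, -0.8, -0.4]
finger_gap: 0.15
gripper_force: 61.4
```

```bash
python3 st.py
```

```text
t 7.55 pos [0.8548 0.0317 0.3575] F [ 1.105  -0.8343 -0.3717] T [-0.0103 -0.1672 -0.0344] gap 0.1496773641958137 61.36763334274292
J [-0.1208  0.872   0.1663  0.6127 -0.1275  1.6632  0.0547]
toolx [-0.0797  0.9968 -0.0001] y [ 0.9968  0.0797 -0.0003] z [-0.0003 -0.0001 -1.    ] yaz 4.569524257523595 tilt 0.015656206880184445 tiltaz -158.1435601898714
```

apply_moves(
  targets=[
    [[0,40,0,0],[0,30,0,0],[0,30,0,0],[0,0,0,0]],
  ],
)

```text
t: 7.95
ee_pos: [0.9088, 0.0316, 0.3423]
tcp_rot: [0.007, 0.681, 0.732, 0.001]
wrist_force: [0.7, -1.2, -0.5]
finger_gap: 0.153
gripper_force: 62.3
```

```bash
python3 st.py
```

```text
t 7.95 pos [0.9088 0.0316 0.3423] F [ 0.6774 -1.2152 -0.497 ] T [-0.0128  0.0228  0.016 ] gap 0.15272908970681268 62.349207401275635
J [-0.121   1.1195  0.559   0.2027 -0.5117  1.8367  0.0634]
toolx [-0.0711  0.9974 -0.0079] y [0.9974 0.0712 0.0108] z [ 0.0113 -0.0071 -0.9999] yaz 4.0816692384943565 tilt 0.7650744441362849 tiltaz -32.298548501102644
```

apply_moves(
  targets=[
    [[0,50,0,0],[0,50,0,0],[0,50,0,0],[0,50,0,0]],
  ],
)

```text
t: 8.35
ee_pos: [0.9608, 0.0429, 0.3189]
tcp_rot: [0.044, 0.679, 0.731, 0.046]
wrist_force: [-0.1, 0.0, -2.0]
finger_gap: 0.152
gripper_force: 62.3
```

```bash
python3 st.py
```

```text
t 8.35 pos [0.9608 0.0429 0.3189] F [-0.1163  0.0423 -1.9597] T [-0.0523  0.152  -0.0358] gap 0.1518375286513193 62.341153621673584
J [-0.1613  1.212   1.3175  0.1975 -1.2652  1.7467  0.1105]
toolx [-0.0744  0.9972 -0.0016] y [0.9891 0.074  0.1273] z [ 0.1271  0.0079 -0.9919] yaz 4.280303294863504 tilt 7.315265148967052 tiltaz 3.5399384559619786
```

apply_moves(
  targets=[
    [[0,-38,-20,0],[0,-38,-32,0],[0,-38,-32,0],[0,-38,-32,0],[0,-38,-32,0],[0,-38,-32,0],[0,-30,-40,0],[0,0,-50,0]],
  ],
)

```text
t: 9.15
ee_pos: [0.6905, 0.0251, 0.5456]
tcp_rot: [0.04, 0.679, 0.732, 0.044]
wrist_force: [1.7, -1.2, -2.6]
finger_gap: 0.15
gripper_force: 62.3
```

```bash
python3 st.py
```

```text
t 9.15 pos [0.6905 0.0251 0.5456] F [ 1.7387 -1.1938 -2.5904] T [-0.0251  0.0346  0.0258] gap 0.14984873493283232 62.32772469520569
J [-0.741   0.7117  1.517   1.0431 -0.8314  1.8252  0.4874]
toolx [-0.0753  0.9972  0.0015] y [0.9901 0.0746 0.1189] z [ 0.1185  0.0104 -0.9929] yaz 4.306314739693629 tilt 6.8306637902916485 tiltaz 5.022852732812544
```

apply_moves(
  targets=[
    [[0,-10,-50,0],[0,-10,-50,0],[0,0,-50,0],[0,0,-50,0],[0,0,-50,0]],
  ],
)

```text
t: 9.65
ee_pos: [0.6635, 0.0162, 0.6448]
tcp_rot: [0.011, 0.679, 0.734, 0.019]
wrist_force: [1.3, -0.6, -4.1]
finger_gap: 0.154
gripper_force: 62.4
```

```bash
python3 st.py
```

```text
t 9.65 pos [0.6635 0.0162 0.6448] F [ 1.3238 -0.5973 -4.1052] T [-0.0817  0.0425  0.0331] gap 0.1541918406450678 62.37223505973816
J [-0.4027  0.523   0.8295  0.6866 -0.4465  2.0047  0.2194]
toolx [-0.0775  0.997   0.0084] y [0.9961 0.0771 0.0427] z [ 0.0419  0.0117 -0.9991] yaz 4.423848362061741 tilt 2.4948681136755875 tiltaz 15.527489653881
```

apply_moves(
  targets=[
    [[0,0,-50,0],[0,0,-50,0],[0,0,-50,0],[0,0,-50,0],[0,0,-50,0],[0,0,-50,0]],
  ],
)

```text
t: 10.25
ee_pos: [0.6038, 0.0107, 0.7449]
tcp_rot: [0.055, 0.677, 0.731, 0.065]
wrist_force: [0.5, -0.2, -1.5]
finger_gap: 0.152
gripper_force: 62.3
```

```bash
python3 st.py
```

```text
t 10.25 pos [0.6038 0.0107 0.7449] F [ 0.4581 -0.1538 -1.4501] T [0.0207 0.2408 0.0256] gap 0.15162329909705777 62.34349608421326
J [-0.1371  0.3186  0.1569  0.6403 -0.0777  2.0154  0.0453]
toolx [-0.0773  0.997   0.0068] y [0.9826 0.0751 0.1698] z [ 0.1688  0.0198 -0.9855] yaz 4.368886684438778 tilt 9.784492979206814 tiltaz 6.698439067910307
```

apply_moves(
  targets=[
    [[0,0,-50,0],[0,0,-50,0],[0,0,-50,0],[0,0,-50,0],[0,0,-50,0],[0,0,-50,0]],
  ],
)

```text
t: 10.85
ee_pos: [0.4992, 0.0051, 0.8646]
tcp_rot: [0.131, 0.668, 0.719, 0.139]
wrist_force: [0.1, 0.4, -0.8]
finger_gap: 0.154
gripper_force: 62.4
```

```bash
python3 st.py
```

```text
t 10.85 pos [0.4992 0.0051 0.8646] F [ 0.1301  0.442  -0.7898] T [-0.032   0.5161 -0.0017] gap 0.15441944413397335 62.361717224121094
J [-0.3559  0.0885  0.3727  0.659  -0.0678  2.0157  0.0424]
toolx [-0.0738  0.9973 -0.0023] y [0.9245 0.0693 0.3748] z [ 0.3739  0.0256 -0.9271] yaz 4.28476105549342 tilt 22.011836150983537 tiltaz 3.9111641519156817
```

apply_moves(
  targets=[
    [[30,0,-40,0],[30,0,-40,0]],
  ],
)

```text
t: 11.05
ee_pos: [0.4786, 0.0384, 0.882]
tcp_rot: [0.143, 0.666, 0.716, 0.152]
wrist_force: [1.6, 0.9, -1.1]
finger_gap: 0.155
gripper_force: 62.4
```

```bash
python3 st.py
```

```text
t 11.05 pos [0.4786 0.0384 0.882 ] F [ 1.5544  0.9067 -1.1129] T [0.0076 0.5911 0.0464] gap 0.15510805423611965 62.35377788543701
J [-0.7183  0.0483  0.6352  0.6671 -0.0212  2.0157 -0.0307]
toolx [-0.0717  0.9974 -0.0024] y [0.9108 0.0665 0.4075] z [ 0.4066  0.027  -0.9132] yaz 4.1746707298956265 tilt 24.050173972449368 tiltaz 3.79857177778578
```

apply_moves(
  targets=[
    [[0,0,-45,0],[0,0,0,0],[0,0,0,0]],
  ],
)

```text
t: 11.35
ee_pos: [0.4637, 0.0389, 0.8946]
tcp_rot: [0.151, 0.662, 0.716, 0.163]
wrist_force: [0.5, 0.4, -2.7]
finger_gap: 0.153
gripper_force: 62.4
```

```bash
python3 st.py
```

```text
t 11.35 pos [0.4637 0.0389 0.8946] F [ 0.5411  0.3653 -2.6549] T [-0.0763  0.644  -0.0055] gap 0.15338087251909255 62.41788625717163
J [-0.8944  0.0098  0.7524  0.6724  0.0245  2.0154 -0.0503]
toolx [-0.0776  0.997  -0.0003] y [0.8989 0.0701 0.4326] z [ 0.4313  0.0333 -0.9016] yaz 4.459742874365903 tilt 25.63223762231708 tiltaz 4.409341959536265
```

```bash
python3 st.py .553 .240 .18
```

```text
t 11.35 pos [0.4637 0.0389 0.8946] F [ 0.5411  0.3653 -2.6549] T [-0.0763  0.644  -0.0055] gap 0.15338087251909255 62.41788625717163
J [-0.8944  0.0098  0.7524  0.6724  0.0245  2.0154 -0.0503]
toolx [-0.0776  0.997  -0.0003] y [0.8989 0.0701 0.4326] z [ 0.4313  0.0333 -0.9016] yaz 4.459742874365903 tilt 25.63223762231708 tiltaz 4.409341959536265
tool shift mm [ 193.7806 -214.7639  689.4388]
```

apply_moves(
  targets=[
    [[12,-13,40,-1],[12,-13,42,0],[12,-13,44,0],[12,-13,44,0],[12,-13,44,0],[12,-13,44,0],[12,-13,44,0],[12,-13,44,0]],
  ],
)

```text
t: 12.15
ee_pos: [0.5117, 0.1341, 0.5325]
tcp_rot: [0.153, 0.659, 0.72, 0.158]
wrist_force: [1.5, 0.7, -1.1]
finger_gap: 0.152
gripper_force: 62.4
```

```bash
python3 st.py .553 .240 .18
```

```text
t 12.15 pos [0.5117 0.1341 0.5325] F [ 1.5188  0.6718 -1.1374] T [0.0143 0.5285 0.051 ] gap 0.15228565159323923 62.40054130554199
J [-1.0191 -0.2389  0.4791  1.7403  0.3243  1.2233 -0.492 ]
toolx [-0.0856  0.9963 -0.0117] y [0.8994 0.0823 0.4293] z [ 0.4286  0.0262 -0.9031] yaz 5.227409430273088 tilt 25.432530621654553 tiltaz 3.5037792437393818
tool shift mm [ 106.0555 -105.5257  338.8465]
```

apply_moves(
  targets=[
    [[13,-13,44,0],[13,-13,44,0],[13,-13,44,0],[13,-13,44,0],[13,-13,44,0],[13,-13,44,0],[13,-13,40,0],[6,-6,15,0]],
  ],
)

```text
t: 12.95
ee_pos: [0.55, 0.2318, 0.1976]
tcp_rot: [0.151, 0.658, 0.721, 0.154]
wrist_force: [-0.7, 0.1, -1.2]
finger_gap: 0.153
gripper_force: 62.2
```

```bash
python3 st.py .5629 .2422 .1436
```

```text
t 12.95 pos [0.55   0.2318 0.1976] F [-0.6741  0.0992 -1.1893] T [-0.0442  0.6137  0.0135] gap 0.15257291081501187 62.2480845451355
J [-1.0151  0.2344  0.5054  2.1083  0.1994  0.447  -0.6153]
toolx [-0.0883  0.996  -0.0145] y [0.9028 0.0861 0.4214] z [ 0.421   0.0241 -0.9068] yaz 5.450538219842686 tilt 24.939868461077246 tiltaz 3.273102733694317
tool shift mm [ 10.0256 -10.2102  54.5987]
```

apply_moves(
  targets=[
    [[3,-3,20,0],[2,-2,20,0],[0,0,0,0],[0,0,0,0]],
  ],
)

```text
t: 13.35
ee_pos: [0.5643, 0.2378, 0.1641]
tcp_rot: [0.151, 0.659, 0.72, 0.157]
wrist_force: [-1.0, 0.4, -1.5]
finger_gap: 0.153
gripper_force: 62.3
```

```bash
python3 st.py .5629 .2422 .1436; python3 - <<'E'
from h import *
t=snapshot("top");s=snapshot("scene")
import pickle; pickle.dump((t,s),open("p1.pkl","wb"))
def crop(p,x0,y0,w=80,h=60): return cv2.resize(p["image"][y0:y0+h,x0:x0+w,::-1],(400,300),interpolation=cv2.INTER_CUBIC)
cv2.imwrite("pics/m3.png",np.hstack([crop(t,125,143),crop(s,290,165)]))
for p in(t,s):print([(np.round(q["centre"],4),round(q["p"],2)) for l in("adapter_mid","adapter_seat","socket_mouth") for q in spotter.tip_of(p,l) if q["centre"][1]>.15])
E
```

```text
t 13.35 pos [0.5643 0.2378 0.1641] F [-1.0271  0.3959 -1.4911] T [-0.0395  0.6364 -0.0035] gap 0.15349159746020694 62.266058921813965
J [-0.9746  0.3179  0.4796  2.1038  0.1511  0.3636 -0.5864]
toolx [-0.0865  0.9962 -0.0106] y [0.901  0.0828 0.4259] z [ 0.4252  0.0273 -0.9047] yaz 5.2498418684087325 tilt 25.21884105099819 tiltaz 3.6729716467417535
tool shift mm [ 4.7581 -9.5899 18.1038]
[(array([0.5681, 0.2394, 0.1613]), 0.77), (array([0.5748, 0.2435, 0.1419]), 0.84), (array([0.587 , 0.2437, 0.0833]), 0.9)]
[(array([0.5718, 0.2356, 0.1602]), 0.85), (array([0.5722, 0.2393, 0.1439]), 0.78), (array([0.5953, 0.2448, 0.0857]), 0.98)]
```

View pics/m3.png

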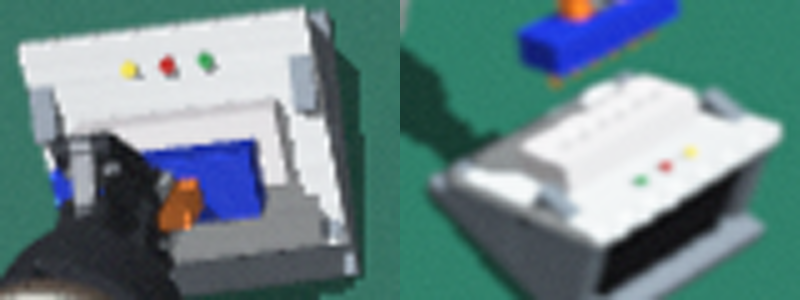

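```bash
cat > rel.py <<'E'
from h import *
import pickle
np.set_printoptions(precision=2,suppress=True)
t,s=pickle.load(open("p1.pkl","rb")); st=r.get_state()
q=st["tcp_rot"]; M=R.from_quat([q[1],q[2],q[3],q[0]]).as_matrix(); P=st["ee_pos"]
for nm,p in(("t",t),("s",s)):
    X,ok=cloud(p); hsv=cv2.cvtColor(p["image"],cv2.COLOR_RGB2HSV)
    L=(X-P)@M*1000
    b=ok&(hsv[...,0]>100)&(hsv[...,0]<130)&(hsv[...,1]>140)&(np.abs(L).max(-1)<70)
    q=L[b]; print(nm,b.sum(),"blue tool-frame pct 1,5,50,95,99\n",np.percentile(q,[0,1,5,50,95,99,100],axis=0))
    for ax,lab in((2,"z"),(1,"y"),(0,"x")): print(lab,np.histogram(q[:,ax],bins=np.arange(-60,61,3) if ax==0 else np.arange(-30,40,2)))
    if nm=="t":
        f=q[(q[:,2]<10)]; A=np.c_[f[:,:2],np.ones(len(f))]; print("top face plane z=ax+by+c",np.linalg.lstsq(A,f[:,2],rcond=None)[0])
E
python3 rel.py
```

```text
t 253 blue tool-frame pct 1,5,50,95,99
 [[-48.77 -16.5  -52.06]
 [-48.39 -15.93   0.64]
 [-47.83 -14.09   1.93]
 [-30.45   7.81   4.77]
 [ 42.5   16.    18.96]
 [ 46.33  16.74  22.62]
 [ 47.26  37.65  24.13]]
z (array([ 0,  0,  0,  0,  0,  0,  0,  0,  0,  1,  0,  0,  0,  0,  0, 13, 75,
       83, 25,  8,  8, 12,  5,  5,  9,  3,  4,  1,  0,  0,  0,  0,  0,  0]), array([-30, -28, -26, -24, -22, -20, -18, -16, -14, -12, -10,  -8,  -6,
        -4,  -2,   0,   2,   4,   6,   8,  10,  12,  14,  16,  18,  20,
        22,  24,  26,  28,  30,  32,  34,  36,  38]))
y (array([ 0,  0,  0,  0,  0,  0,  2, 12,  9,  9, 10,  9,  9, 11,  7, 12, 12,
       10, 16, 15, 18, 18, 61, 11,  1,  0,  0,  0,  0,  0,  0,  0,  0,  1]), array([-30, -28, -26, -24, -22, -20, -18, -16, -14, -12, -10,  -8,  -6,
        -4,  -2,   0,   2,   4,   6,   8,  10,  12,  14,  16,  18,  20,
        22,  24,  26,  28,  30,  32,  34,  36,  38]))
x (array([ 0,  0,  0, 10, 24, 17, 22, 19, 19, 18, 19, 18, 16, 11,  6,  9,  4,
        8,  3,  5,  3,  1,  0,  0,  0,  0,  0,  1,  0,  0,  0,  0,  0,  6,
        8,  6,  0,  0,  0,  0]),
[... 916 characters left out ...]
  8,
       10,  8,  9, 17, 10, 19, 67, 88, 18,  1,  0,  0,  0,  0,  0,  0,  0]), array([-30, -28, -26, -24, -22, -20, -18, -16, -14, -12, -10,  -8,  -6,
        -4,  -2,   0,   2,   4,   6,   8,  10,  12,  14,  16,  18,  20,
        22,  24,  26,  28,  30,  32,  34,  36,  38]))
x (array([ 0,  0,  0, 22, 37, 11, 12, 11,  7, 12, 12,  8, 11,  7,  7,  7,  4,
        8,  8,  7,  6,  7,  8,  5,  7,  6,  5,  7,  6, 10,  9,  8,  6,  9,
       14,  4,  0,  0,  0,  0]), array([-60, -57, -54, -51, -48, -45, -42, -39, -36, -33, -30, -27, -24,
       -21, -18, -15, -12,  -9,  -6,  -3,   0,   3,   6,   9,  12,  15,
        18,  21,  24,  27,  30,  33,  36,  39,  42,  45,  48,  51,  54,
        57,  60]))
```

```bash
cat > rel2.py <<'E'
from h import *
import pickle
np.set_printoptions(precision=2,suppress=True)
st=r.get_state(); q=st["tcp_rot"]; M=R.from_quat([q[1],q[2],q[3],q[0]]).as_matrix(); P=st["ee_pos"]
th=np.radians(5.6); sl=np.radians(26); n=np.array([-np.sin(sl)*np.cos(th),-np.sin(sl)*np.sin(th),np.cos(sl)])
ya=np.array([-np.sin(th),np.cos(th),0]); xa=np.cross(ya,n); F=np.stack([xa,ya,n],1); O=np.array([.5917,.246,.084])
t,s=pickle.load(open("p0.pkl","rb"))
for nm,p in(("t",t),("s",s)):
    X,ok=cloud(p); L=(X-O)@F*1000; sat=cv2.cvtColor(p["image"],cv2.COLOR_RGB2HSV)[...,1]
    b=ok&(abs(L[...,0])<50)&(abs(L[...,1])<70)&(abs(L[...,2])<40)&(sat<60)
    print(nm,np.histogram(L[b][:,2],bins=np.arange(-34,12,2)))
    top=b&(abs(L[...,0])<18)&(abs(L[...,1])<45)&(L[...,2]>-8); zt=np.median(L[top][:,2])
    A=np.c_[L[top][:,:2],np.ones(top.sum())]; print("zt",zt,"plane",np.linalg.lstsq(A,L[top][:,2],rcond=None)[0])
    m=b&(L[...,2]>zt-6)
    for ax in(0,1):
        oth=1-ax; k=m&(abs(L[...,oth])<(15 if oth==0 else 40))
        print("extent",ax,np.percentile(L[k][:,ax],[0,1,2,98,99,100]))
    print("  count-based: area/106, area",m.sum())
O2=(O-P)@M*1000; print("O in tool frame",O2)
E
python3 rel2.py
```

```text
t (array([  0,   0,   0,   0,   0,   9, 103, 381, 434, 136,  50,  22,  29,
        28,  25,  26,  70, 255, 230,  62,   5,   0]), array([-34, -32, -30, -28, -26, -24, -22, -20, -18, -16, -14, -12, -10,
        -8,  -6,  -4,  -2,   0,   2,   4,   6,   8,  10]))
zt 1.8675827635370439 plane [ 0.01 -0.    1.68]
extent 0 [-24.56 -23.67 -23.4   20.24  20.42  20.96]
extent 1 [-53.72 -52.61 -51.94  51.13  52.01  53.01]
  count-based: area/106, area 650
s (array([  0,   0,   0,   0,   0,   3, 147, 114,  39,  37,  29,  25,  30,
        24,  26,  34, 149,  85,   5,   0,   0,   0]), array([-34, -32, -30, -28, -26, -24, -22, -20, -18, -16, -14, -12, -10,
        -8,  -6,  -4,  -2,   0,   2,   4,   6,   8,  10]))
zt -0.5396807004542781 plane [ 0.   0.  -0.7]
extent 0 [-21.3  -20.55 -20.09  24.42  24.64  25.47]
extent 1 [-55.89 -54.73 -54.23  49.94  51.48  52.9 ]
  count-based: area/106, area 308
O in tool frame [ 4.46 -9.55 85.49]
```

apply_moves(
  targets=[
    [[2.2,-5,8,-0.5],[2,-5,8,0],[0,0,8,0],[0,0,6,0],[0,0,0,0],[0,0,0,0],[0,0,0,0]],
  ],
)

```text
t: 14.45
ee_pos: [0.5678, 0.2435, 0.1334]
tcp_rot: [0.152, 0.655, 0.723, 0.158]
wrist_force: [0.8, 0.1, -1.6]
finger_gap: 0.155
gripper_force: 62.3
```

```bash
python3 st.py .5917 .246 .084;  python3 - <<'E'
from h import *
t=snapshot("top");s=snapshot("scene")
import pickle; pickle.dump((t,s),open("p1.pkl","wb"))
def crop(p,x0,y0,w=80,h=60): return cv2.resize(p["image"][y0:y0+h,x0:x0+w,::-1],(400,300),interpolation=cv2.INTER_CUBIC)
cv2.imwrite("pics/m4.png",np.hstack([crop(t,125,143),crop(s,290,165)]))
E
python3 rel.py | grep -v array | grep -v '^ *[0-9, ]*\]'
```

```text
t 14.45 pos [0.5678 0.2435 0.1334] F [ 0.7641  0.1468 -1.6313] T [-0.0416  0.601  -0.0284] gap 0.15540916413472333 62.31632709503174
J [-0.9561  0.3825  0.4583  2.1107  0.1311  0.2929 -0.5795]
toolx [-0.0956  0.9953 -0.0131] y [0.8992 0.092  0.4277] z [ 0.427   0.0291 -0.9038] yaz 5.839565505410948 tilt 25.337340789206323 tiltaz 3.894184801206937
tool shift mm [ 0.861   0.5517 54.95  ]
t 233 blue tool-frame pct 1,5,50,95,99
 [[-47.18 -16.36  -8.6 ]
 [-46.46 -15.87  -0.87]
 [-45.99 -13.16   0.22]
 [-29.11   7.96   3.71]
 [ 44.41  16.47  17.69]
 [ 47.84  16.79  21.98]
 [ 48.29  17.4   23.51]]
        -4,  -2,   0,   2,   4,   6,   8,  10,  12,  14,  16,  18,  20,
        -4,  -2,   0,   2,   4,   6,   8,  10,  12,  14,  16,  18,  20,
        4,  6,  3,  4,  1,  1,  0,  0,  0,  0,  0,  0,  0,  0,  0,  0,  3,
       -21, -18, -15, -12,  -9,  -6,  -3,   0,   3,   6,   9,  12,  15,
        18,  21,  24,  27,  30,  33,  36,  39,  42,  45,  48,  51,  54,
top face plane z=ax+by+c [-0.01  0.05  3.18]
s 286 blue tool-frame pct 1,5,50,95,99
 [[-48.84 -14.05   3.42]
 [-47.87 -13.01   3.79]
 [-47.2   -9.77   4.42]
 [-14.05  16.69  10.72]
 [ 43.73  20.31  23.8 ]
 [ 47.83  21.82  26.2 ]
 [ 49.79  22.18  27.68]]
        -4,  -2,   0,   2,   4,   6,   8,  10,  12,  14,  16,  18,  20,
        -4,  -2,   0,   2,   4,   6,   8,  10,  12,  14,  16,  18,  20,
        6,  8,  4,  5,  6,  9,  5,  6,  4,  6,  8,  4,  6, 11,  9,  5, 11,
       -21, -18, -15, -12,  -9,  -6,  -3,   0,   3,   6,   9,  12,  15,
        18,  21,  24,  27,  30,  33,  36,  39,  42,  45,  48,  51,  54,
```

View pics/m4.png

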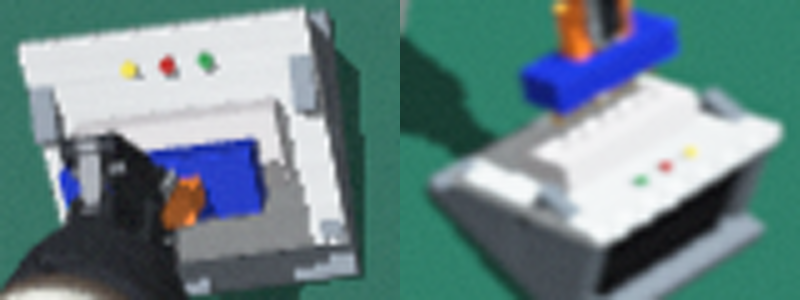

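apply_moves(
  targets=[
    [[0,0.3,4,0],[0,0,4,0],[0,0,3,0],[0,0,2,0],[0,0,2,0],[0,0,0,0]],
  ],
)

```text
t: 15.15
ee_pos: [0.5742, 0.2439, 0.1195]
tcp_rot: [0.152, 0.655, 0.723, 0.158]
wrist_force: [-0.6, -0.2, -1.7]
finger_gap: 0.153
gripper_force: 62.3
```

```bash
python3 st.py .5917 .246 .084
```

```text
t 15.15 pos [0.5742 0.2439 0.1195] F [-0.5975 -0.2248 -1.7273] T [-0.0428  0.6377 -0.0165] gap 0.15344263512815015 62.316824197769165
J [-0.9293  0.4159  0.4377  2.1033  0.1189  0.2659 -0.5688]
toolx [-0.0958  0.9953 -0.0136] y [0.8995 0.0924 0.4271] z [ 0.4264  0.0287 -0.9041] yaz 5.864280200413548 tilt 25.298303057503364 tiltaz 3.851298103119864
tool shift mm [ 0.896   0.7874 39.5766]
```

apply_moves(
  targets=[
    [[0,0,1.5,0],[0,0,1.5,0],[0,0,0,0]],
  ],
)

```text
t: 15.45
ee_pos: [0.5755, 0.2441, 0.117]
tcp_rot: [0.152, 0.655, 0.723, 0.158]
wrist_force: [-0.6, -0.2, -2.2]
finger_gap: 0.155
gripper_force: 62.3
```

apply_moves(
  targets=[
    [[0,0,1.5,0],[0,0,0,0]],
  ],
)

```text
t: 15.65
ee_pos: [0.5761, 0.2442, 0.1156]
tcp_rot: [0.152, 0.655, 0.723, 0.158]
wrist_force: [1.2, -1.0, -1.9]
finger_gap: 0.152
gripper_force: 62.3
```

```bash
python3 st.py .5917 .246 .084
```

```text
t 15.65 pos [0.5761 0.2442 0.1156] F [ 1.1758 -0.9983 -1.853 ] T [-0.0886  0.6211  0.0506] gap 0.1516199560825581 62.31687068939209
J [-0.9219  0.4252  0.4319  2.101   0.116   0.2581 -0.5664]
toolx [-0.096   0.9953 -0.0133] y [0.8994 0.0925 0.4273] z [ 0.4265  0.029  -0.904 ] yaz 5.869402012313727 tilt 25.309797757566592 tiltaz 3.891268917337199
tool shift mm [ 0.7281  0.6936 35.288 ]
```

apply_moves(
  targets=[
    [[0,0,1.5,0],[0,0,1.5,0],[0,0,0,0]],
  ],
)

```text
t: 15.95
ee_pos: [0.5774, 0.2442, 0.1128]
tcp_rot: [0.152, 0.655, 0.723, 0.158]
wrist_force: [-1.3, 0.4, -1.7]
finger_gap: 0.15
gripper_force: 62.3
```

apply_moves(
  targets=[
    [[0,0,1.5,0],[0,0,1,0],[0,0,0,0]],
  ],
)

```text
t: 16.25
ee_pos: [0.5784, 0.2443, 0.1106]
tcp_rot: [0.152, 0.655, 0.723, 0.158]
wrist_force: [0.0, 0.2, -1.4]
finger_gap: 0.149
gripper_force: 62.3
```

```bash
python3 st.py .5917 .246 .084
```

```text
t 16.25 pos [0.5784 0.2443 0.1106] F [ 0.0466  0.1903 -1.3881] T [-0.054   0.6345 -0.0166] gap 0.14937344726884985 62.31758952140808
J [-0.9126  0.4372  0.4246  2.098   0.1129  0.2485 -0.5638]
toolx [-0.0959  0.9953 -0.0134] y [0.8994 0.0924 0.4272] z [ 0.4265  0.0289 -0.904 ] yaz 5.866158341796816 tilt 25.30529295173085 tiltaz 3.8806254268040195
tool shift mm [ 0.7781  0.733  29.7468]
```

apply_moves(
  targets=[
    [[0,0,1,0],[0,0,0.5,0],[0,0,0,0]],
  ],
)

```text
t: 16.55
ee_pos: [0.5791, 0.2444, 0.1093]
tcp_rot: [0.152, 0.655, 0.723, 0.158]
wrist_force: [0.7, 0.3, -2.8]
finger_gap: 0.153
gripper_force: 62.3
```

apply_moves(
  targets=[
    [[0,0,0.7,0],[0,0,0,0]],
  ],
)

```text
t: 16.75
ee_pos: [0.5795, 0.2444, 0.1088]
tcp_rot: [0.152, 0.655, 0.723, 0.158]
wrist_force: [0.1, 0.7, -1.7]
finger_gap: 0.154
gripper_force: 62.5
```

```bash
python3 st.py .5917 .246 .084
```

```text
t 16.75 pos [0.5795 0.2444 0.1088] F [ 0.1121  0.7307 -1.6707] T [-0.0346  0.6131 -0.0114] gap 0.15366035449010107 62.52816438674927
J [-0.909   0.4416  0.4218  2.0967  0.1118  0.2448 -0.563 ]
toolx [-0.0959  0.9953 -0.0131] y [0.8993 0.0923 0.4275] z [ 0.4267  0.0292 -0.9039] yaz 5.859822064701342 tilt 25.32289126939283 tiltaz 3.9109915576530483
tool shift mm [ 0.6981  0.5408 27.7023]
```

apply_moves(
  targets=[
    [[0,0,0.8,0],[0,0,0,0]],
  ],
)

```text
t: 16.95
ee_pos: [0.5796, 0.2443, 0.1085]
tcp_rot: [0.152, 0.655, 0.723, 0.158]
wrist_force: [-5.5, -2.0, 5.8]
finger_gap: 0.153
gripper_force: 63.7
```

apply_moves(
  targets=[
    [[0,0,0.8,0],[0,0,0,0]],
  ],
)

```text
t: 17.15
ee_pos: [0.5797, 0.2441, 0.1083]
tcp_rot: [0.152, 0.655, 0.723, 0.158]
wrist_force: [-9.7, -3.7, 13.5]
finger_gap: 0.151
gripper_force: 65.1
```

apply_moves(
  targets=[
    [[0,0,0.6,0],[0,0,0,0]],
  ],
)

```text
t: 17.35
ee_pos: [0.5796, 0.244, 0.108]
tcp_rot: [0.152, 0.655, 0.723, 0.158]
wrist_force: [-15.0, -5.1, 20.4]
finger_gap: 0.149
gripper_force: 66.3
```

```bash
python3 st.py .5917 .246 .084
```

```text
t 17.35 pos [0.5796 0.244  0.108 ] F [-15.0118  -5.1169  20.3756] T [-0.4445  1.4051 -0.0798] gap 0.14899837253423254 66.30870938301086
J [-0.9057  0.4427  0.4194  2.0966  0.1109  0.2438 -0.5621]
toolx [-0.0951  0.9954 -0.0126] y [0.8997 0.0914 0.4269] z [ 0.426   0.0293 -0.9042] yaz 5.799756392074544 tilt 25.280236028064557 tiltaz 3.928261676608241
tool shift mm [ 1.1296  0.7878 26.9373]
```

apply_moves(
  targets=[
    [[0,0,-0.8,0],[0,0,0,0]],
  ],
)

```text
t: 17.55
ee_pos: [0.5796, 0.2441, 0.1082]
tcp_rot: [0.152, 0.655, 0.723, 0.158]
wrist_force: [-7.8, -3.0, 9.8]
finger_gap: 0.154
gripper_force: 64.6
```

apply_moves(
  targets=[
    [[0,0,0,0],[0,0,0,0],[0,0,0,0],[0,0,0,0],[0,0,0,0],[0,0,0,0]],
  ],
  jaw=0.0,
)

```text
t: 18.15
ee_pos: [0.58, 0.2444, 0.1074]
tcp_rot: [0.152, 0.655, 0.723, 0.158]
wrist_force: [0.3, -0.7, 0.2]
finger_gap: 1.0
gripper_force: 0.0
```

apply_moves(
  targets=[
    [[0,0,-10,0],[0,0,-20,0],[0,0,-30,0],[0,0,-40,0],[0,0,-20,0],[0,0,0,0]],
  ],
)

```text
t: 18.75
ee_pos: [0.5291, 0.2424, 0.2194]
tcp_rot: [0.151, 0.655, 0.723, 0.161]
wrist_force: [0.5, 0.6, -1.0]
finger_gap: 0.999
gripper_force: 0.0
```

```bash
python3 st.py;  python3 - <<'E'
from h import *
t=snapshot("top");s=snapshot("scene")
import pickle; pickle.dump((t,s),open("p2.pkl","wb"))
def crop(p,x0,y0,w=80,h=60): return cv2.resize(p["image"][y0:y0+h,x0:x0+w,::-1],(400,300),interpolation=cv2.INTER_CUBIC)
cv2.imwrite("pics/m5.png",np.hstack([crop(t,125,143),crop(s,290,165)]))
th=np.radians(5.6); sl=np.radians(26); n=np.array([-np.sin(sl)*np.cos(th),-np.sin(sl)*np.sin(th),np.cos(sl)])
ya=np.array([-np.sin(th),np.cos(th),0]); xa=np.cross(ya,n); F=np.stack([xa,ya,n],1); O=np.array([.5917,.246,.084])
for p in(t,s):
    X,ok=cloud(p); hsv=cv2.cvtColor(p["image"],cv2.COLOR_RGB2HSV); L=(X-O)@F*1000
    b=ok&(hsv[...,0]>100)&(hsv[...,0]<130)&(hsv[...,1]>140)&(np.abs(L).max(-1)<70)
    print(b.sum(),np.round(np.percentile(L[b],[1,5,50,95,99],axis=0),1).tolist())
    f=L[b&(L[...,2]>np.percentile(L[b][:,2],95)-4)]; print(len(f),np.linalg.lstsq(np.c_[f[:,:2],np.ones(len(f))],f[:,2],rcond=None)[0])
E
```

```text
t 18.75 pos [0.5291 0.2424 0.2194] F [ 0.5038  0.648  -1.01  ] T [-0.065   0.3795 -0.0021] gap 0.9992059728232516 0.0
J [-1.1273  0.1699  0.5683  2.1288  0.2548  0.489  -0.6869]
toolx [-0.097   0.9952 -0.0086] y [0.8978 0.0912 0.4308] z [ 0.4295  0.0341 -0.9024] yaz 5.802565045352004 tilt 25.521528426546553 tiltaz 4.539532353374089
328 [[-16.5, -46.9, 5.0], [-14.0, -45.5, 9.2], [10.0, -17.1, 23.3], [15.8, 40.2, 26.1], [16.3, 45.9, 26.9]]
221 [-5.08568236e-03  2.25933431e-03  2.42413901e+01]
249 [[-13.6, -48.2, 4.0], [-10.4, -47.2, 6.1], [15.7, -15.2, 18.1], [19.5, 42.7, 22.9], [20.1, 46.9, 23.6]]
119 [-3.04306297e-02  8.25052332e-03  2.17499278e+01]
```

View pics/m5.png

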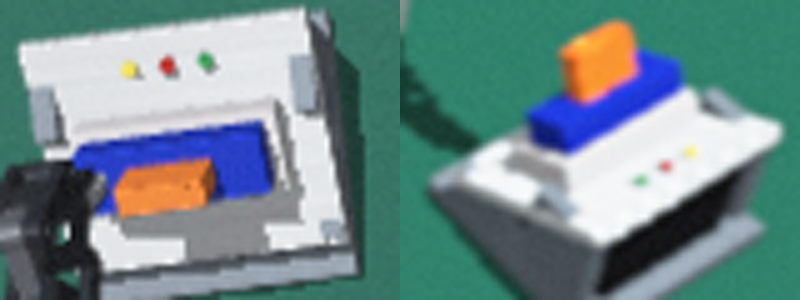

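apply_moves(
  targets=[
    [[0,0,0,0],[0,0,0,0],[0,0,0,0],[0,0,0,0],[0,0,0,0],[0,0,0,0],[0,0,0,0]],
  ],
  jaw=1.0,
)

```text
t: 19.55
ee_pos: [0.5288, 0.2409, 0.2159]
tcp_rot: [0.152, 0.655, 0.723, 0.158]
wrist_force: [-0.3, 0.6, 0.0]
finger_gap: -0.001
gripper_force: 0.0
```

```bash
python3 st.py .5917 .246 .084
```

```text
t 19.55 pos [0.5288 0.2409 0.2159] F [-0.2582  0.6364  0.0272] T [-0.06    0.4294 -0.0129] gap -0.0011288944445082161 0.0
J [-1.124   0.1768  0.5665  2.1297  0.2537  0.4874 -0.6862]
toolx [-0.0959  0.9953 -0.0134] y [0.8993 0.0924 0.4274] z [ 0.4266  0.0289 -0.904 ] yaz 5.863806517672994 tilt 25.31396360691115 tiltaz 3.8799859077328924
tool shift mm [  0.7949   0.6239 146.2256]
```

Move 88 mm to just above the fin, then step down to a light press.

apply_moves(
  targets=[
    [[0,0,25,0],[0,0,30,0],[0,0,25,0],[0,0,8,0],[0,0,0,0],[0,0,1.5,0],[0,0,0,0]],
  ],
)

```text
t: 20.25
ee_pos: [0.5673, 0.2441, 0.1362]
tcp_rot: [0.152, 0.655, 0.723, 0.159]
wrist_force: [0.1, 0.4, -0.7]
finger_gap: 0.0
gripper_force: 0.0
```

apply_moves(
  targets=[
    [[0,0,1.5,0],[0,0,0,0]],
  ],
)

```text
t: 20.45
ee_pos: [0.5677, 0.2441, 0.1344]
tcp_rot: [0.152, 0.655, 0.723, 0.158]
wrist_force: [0.4, 0.3, 0.7]
finger_gap: 0.004
gripper_force: 0.0
```

```bash
python3 st.py .5917 .246 .084
```

```text
t 20.45 pos [0.5677 0.2441 0.1344] F [0.3527 0.2678 0.6534] T [-0.0267  0.4532 -0.0267] gap 0.0042323605564898266 0.0
J [-0.9703  0.3829  0.4745  2.1109  0.1086  0.2932 -0.5585]
toolx [-0.0963  0.9953 -0.0124] y [0.899  0.0923 0.4282] z [ 0.4273  0.0301 -0.9036] yaz 5.864559016614548 tilt 25.361820210298696 tiltaz 4.030889015753144
tool shift mm [ 0.2401  0.1756 55.8871]
```

apply_moves(
  targets=[
    [[0,0,1,0],[0,0,0,0]],
  ],
)

```text
t: 20.65
ee_pos: [0.5681, 0.244, 0.1334]
tcp_rot: [0.152, 0.655, 0.723, 0.158]
wrist_force: [-2.3, -0.3, 3.9]
finger_gap: -0.0
gripper_force: 2.5
```

apply_moves(
  targets=[
    [[0,0,0.8,0],[0,0,0,0]],
  ],
)

```text
t: 20.85
ee_pos: [0.5682, 0.244, 0.1333]
tcp_rot: [0.152, 0.655, 0.723, 0.158]
wrist_force: [-10.8, -1.9, 15.2]
finger_gap: -0.0
gripper_force: 9.1
```

```bash
python3 st.py .5917 .246 .084
```

```text
t 20.85 pos [0.5682 0.244  0.1333] F [-10.7703  -1.8556  15.2122] T [-0.3228  0.9224 -0.1096] gap -0.0001980621852890092 9.096673945896327
J [-0.9668  0.3855  0.4718  2.11    0.1068  0.2915 -0.557 ]
toolx [-0.0959  0.9953 -0.012 ] y [0.8992 0.0918 0.4277] z [ 0.4268  0.0302 -0.9038] yaz 5.831049366957739 tilt 25.333134496569848 tiltaz 4.04846924924338
tool shift mm [ 0.294   0.1912 54.6532]
```

apply_moves(
  targets=[
    [[0,0,-10,0],[0,0,-30,0],[0,0,-45,0],[0,0,-48,0],[0,0,-48,0]],
  ],
)

```text
t: 21.35
ee_pos: [0.4903, 0.2375, 0.2969]
tcp_rot: [0.152, 0.655, 0.723, 0.157]
wrist_force: [0.7, 1.2, -0.1]
finger_gap: -0.003
gripper_force: 0.0
```

```bash
cat > lev.py <<'E'
from h import *
np.set_printoptions(precision=3,suppress=True)
th=np.radians(1.4); ya=np.array([-np.sin(th),np.cos(th)]); xa=np.array([np.cos(th),np.sin(th)])
O={"top":np.array([.5653,-.2777]),"scene":np.array([.5702,-.2783])}
for nm in("top","scene"):
    p=snapshot(nm); X,ok=cloud(p); hsv=cv2.cvtColor(p["image"],cv2.COLOR_RGB2HSV)
    d=X[...,:2]-O[nm]; bx=d@xa*1000; by=d@ya*1000; bz=(X[...,2]-.06)*1000; rr=np.hypot(by,bz); a=np.arctan2(by,bz)
    near=ok&(abs(bx)<45)&(rr<135)&(bz>10)
    o=near&(hsv[...,0]<15)&(hsv[...,1]>150)&(rr>30)&(abs(a)<.9)
    tip=o&(rr>58)
    print(nm,"marker",o.sum(),np.median(a[o]),"tip",tip.sum(),np.median(a[tip]),"r",np.percentile(rr[tip],95) if tip.any() else 0)
    h=near&(rr>95)&(hsv[...,2]<80)
    print("  handle",h.sum(),"ang median",np.median(a[h]),"x",np.median(bx[h]),"r",np.percentile(rr[h],[5,50,95]),"y range",np.percentile(by[h],[2,98]),"z",np.percentile(bz[h],[2,98]))
    rod=near&(abs(bx)<9)&(rr>62)&(rr<100)&(hsv[...,1]<70)
    print("  rod",rod.sum(),np.median(a[rod]) if rod.any() else None)
E
python3 lev.py; python3 st.py .574 -.40 .28
```

```text
top marker 19 0.27487387330561447 tip 15 0.2554229179799339 r 72.85976600191893
  handle 172 ang median -0.5481270059570607 x -0.8120924650475901 r [111.212 119.923 124.771] y range [-72.647 -56.258] z [ 94.224 105.662]
  rod 54 -0.5575649369438729
scene marker 75 0.19644618331885083 tip 49 0.19738477777393226 r 71.84035297025785
  handle 128 ang median -0.5696592482270996 x 0.902906713674857 r [116.378 121.824 124.509] y range [-73.451 -58.476] z [ 97.142 105.079]
  rod 48 -0.5714536999459912
t 21.45 pos [0.4921 0.2407 0.3024] F [ 0.3757  0.6184 -1.1728] T [-0.0032  0.3913  0.0713] gap -0.003526972030418396 0.0
J [-1.2848 -0.0406  0.6175  2.104   0.399   0.7254 -0.8189]
toolx [-0.0977  0.9952 -0.0035] y [0.8966 0.0896 0.4337] z [ 0.4319  0.0392 -0.9011] yaz 5.705095850357766 tilt 25.702672289232712 tiltaz 5.186532502652553
tool shift mm [-645.5603    6.3772   30.4085]
```

apply_moves(
  targets=[
    [[-49,0,0,0],[-49,0,0,0],[-49,0,0,0],[-49,0,0,0],[-49,0,0,0],[-49,0,0,0],[-49,0,0,0],[-49,0,0,0]],
  ],
)

```text
t: 22.25
ee_pos: [0.5282, -0.1542, 0.3006]
tcp_rot: [0.152, 0.655, 0.723, 0.158]
wrist_force: [0.8, 0.2, -0.0]
finger_gap: -0.001
gripper_force: 0.0
```

apply_moves(
  targets=[
    [[-49,0,0,0],[-49,0,0,0],[-49,0,0,0],[-49,0,0,0],[-45,0,0,0],[-10,0,10,0],[0,0,0,0]],
  ],
)

```text
t: 22.95
ee_pos: [0.4888, -0.3442, 0.3423]
tcp_rot: [0.183, 0.658, 0.715, 0.15]
wrist_force: [-2.1, -0.5, -0.5]
finger_gap: -0.002
gripper_force: 0.0
```

```bash
python3 st.py .574 -.39 .146
```

```text
t 22.95 pos [ 0.4888 -0.3442  0.3423] F [-2.0547 -0.5264 -0.4749] T [0.0477 0.4798 0.0634] gap -0.0015488325237618336 0.0
J [-1.0053 -0.3064  1.5643  1.9466  0.0806  0.7825  0.6618]
toolx [-0.0678  0.9956 -0.0645] y [0.8856 0.0898 0.4557] z [ 0.4595 -0.0263 -0.8878] yaz 5.792735819883784 tilt 27.40603633562249 tiltaz -3.2711966458337574
tool shift mm [-38.6876 -18.0995 214.6775]
```

apply_moves(
  targets=[
    [[10,10,25,0],[5,10,30,0],[0,0,30,0]],
  ],
)

```text
t: 23.25
ee_pos: [0.5127, -0.2972, 0.3013]
tcp_rot: [0.198, 0.656, 0.713, 0.147]
wrist_force: [-0.1, 0.3, 0.4]
finger_gap: -0.003
gripper_force: 0.0
```

```bash
python3 st.py .574 -.39 .146
```

```text
t 23.25 pos [ 0.5127 -0.2972  0.3013] F [-0.11    0.3023  0.4032] T [ 0.0658  0.4706 -0.037 ] gap -0.0026785916278658996 0.0
J [-1.1016 -0.3055  1.5622  2.0566  0.1823  0.6275  0.4932]
toolx [-0.0601  0.9941 -0.0904] y [0.8777 0.0958 0.4696] z [ 0.4754 -0.0511 -0.8783] yaz 6.2284213773756525 tilt 28.566747256168437 tiltaz -6.132777929215082
tool shift mm [-81.8691 -28.0195 170.2154]
```

```bash
python3 st.py .66 -.33 .64
```

```text
t 23.25 pos [ 0.5127 -0.2972  0.3013] F [-0.11    0.3023  0.4032] T [ 0.0658  0.4706 -0.037 ] gap -0.0026785916278658996 0.0
J [-1.1016 -0.3055  1.5622  2.0566  0.1823  0.6275  0.4932]
toolx [-0.0601  0.9941 -0.0904] y [0.8777 0.0958 0.4696] z [ 0.4754 -0.0511 -0.8783] yaz 6.2284213773756525 tilt 28.566747256168437 tiltaz -6.132777929215082
tool shift mm [ -72.0429  285.1733 -225.8222]
```

apply_moves(
  targets=[
    [[0,30,0,0],[0,36,-10,0],[0,36,-25,0],[0,38,-30,0],[0,38,-30,0]],
  ],
)

```text
t: 23.75
ee_pos: [0.6129, -0.2692, 0.4759]
tcp_rot: [0.201, 0.657, 0.712, 0.145]
wrist_force: [0.7, -0.5, -0.5]
finger_gap: -0.001
gripper_force: 0.0
```

```bash
python3 st.py .66 -.33 .64
```

```text
t 23.75 pos [ 0.6129 -0.2692  0.4759] F [ 0.7382 -0.5334 -0.4759] T [0.028  0.4466 0.0032] gap -0.0011079106289862918 0.0
J [-1.3566 -0.305   1.5634  1.6501  0.2702  0.9966  0.2747]
toolx [-0.0552  0.9939 -0.0959] y [0.8768 0.0942 0.4715] z [ 0.4776 -0.0581 -0.8767] yaz 6.133034523895113 tilt 28.75788941323979 tiltaz -6.932307626869977
tool shift mm [ -78.7243  112.9405 -117.8062]
```

apply_moves(
  targets=[
    [[45,0,0,0],[45,10,-10,0],[40,10,-20,0],[40,10,-20,0],[40,10,-20,0],[40,10,-25,0],[20,20,-40,0],[0,20,-45,0]],
  ],
)

```text
t: 24.55
ee_pos: [0.5892, 0.0229, 0.6477]
tcp_rot: [0.201, 0.654, 0.715, 0.144]
wrist_force: [1.0, 0.4, 0.7]
finger_gap: 0.005
gripper_force: 0.0
```

```bash
python3 st.py .66 -.0 .7
```

```text
t 24.55 pos [0.5892 0.0229 0.6477] F [1.0319 0.4316 0.734 ] T [0.0671 0.4441 0.01  ] gap 0.004872674320005083 0.0
J [-1.0664 -0.147   0.7638  1.4239  0.2969  1.3617 -0.1898]
toolx [-0.0628  0.9932 -0.0983] y [0.8777 0.1019 0.4683] z [ 0.4751 -0.0569 -0.8781] yaz 6.619725194644192 tilt 28.587736769708634 tiltaz -6.829540006094776
tool shift mm [-32.3175  84.3096 -11.009 ]
```

apply_moves(
  targets=[
    [[-5,38,15,0],[-5,38,15,0],[-5,38,15,0],[-5,38,15,0],[-5,35,15,0]],
  ],
)

```text
t: 25.05
ee_pos: [0.7941, 0.0073, 0.6718]
tcp_rot: [0.201, 0.656, 0.713, 0.145]
wrist_force: [-0.4, 0.9, 1.6]
finger_gap: -0.0
gripper_force: 0.0
```

```bash
python3 st.py .8 -.3 .5
```

```text
t 25.05 pos [0.7941 0.0073 0.6718] F [-0.4494  0.9177  1.6058] T [ 0.0448  0.4422 -0.0493] gap -0.00030815533754794295 0.0
J [-0.5739  0.4701  0.9728  0.8539 -0.4438  1.4755  0.2488]
toolx [-0.0575  0.9937 -0.0962] y [0.8774 0.0962 0.47  ] z [ 0.4763 -0.0574 -0.8774] yaz 6.260278447315365 tilt 28.669452230295274 tiltaz -6.868779786618221
tool shift mm [-289.1478 -105.1956  171.1764]
```

apply_moves(
  targets=[
    [[0,20,-45,0],[0,20,-45,0],[0,20,-45,0],[0,20,-45,0],[0,20,-45,0],[0,20,-45,0]],
  ],
)

```text
t: 25.65
ee_pos: [0.7449, 0.0015, 0.839]
tcp_rot: [0.201, 0.657, 0.703, 0.185]
wrist_force: [-0.0, 0.0, 0.3]
finger_gap: -0.003
gripper_force: 0.0
```

```bash
python3 st.py .8 -.3 .5
```

```text
t 25.65 pos [0.7449 0.0015 0.839 ] F [-0.0083  0.0349  0.2742] T [-0.0122  0.5195  0.0374] gap -0.0031337643576878483 0.0
J [-0.2037  0.5948  1.3992  0.2013 -1.198   1.9354  0.1521]
toolx [-0.0569  0.9976 -0.0393] y [0.8493 0.0691 0.5234] z [ 0.5248 -0.0036 -0.8512] yaz 4.651066174263407 tilt 31.658298798938926 tiltaz -0.3903090055832023
tool shift mm [-290.5738 -151.4855  318.5802]
```

apply_moves(
  targets=[
    [[-40,-5,20,0],[-48,-5,10,0],[-48,-8,8,0],[-48,-10,8,0],[-48,-12,5,0],[-48,-12,5,0],[-48,-12,5,0],[-30,-10,20,0]],
  ],
)

```text
t: 26.45
ee_pos: [0.742, -0.3665, 0.749]
tcp_rot: [0.203, 0.657, 0.701, 0.186]
wrist_force: [1.1, -0.6, 0.3]
finger_gap: -0.002
gripper_force: 0.0
```

```bash
python3 st.py .6 -.39 .4
```

```text
t 26.45 pos [ 0.742  -0.3665  0.749 ] F [ 1.1198 -0.5621  0.3487] T [-0.0726  0.5703 -0.0326] gap -0.001731867308455454 0.0
J [ 0.362   0.7026  1.2197  0.29   -1.3246  1.8446  0.6102]
toolx [-0.0532  0.9978 -0.0394] y [0.8467 0.066  0.528 ] z [ 0.5295 -0.0052 -0.8483] yaz 4.457518362216282 tilt 31.971544273369013 tiltaz -0.5673353672071523
tool shift mm [  -2.1743 -306.0569  221.0436]
```

apply_moves(
  targets=[
    [[0,-25,30,0],[0,-30,30,0],[0,-35,30,0],[0,-35,30,0],[0,-35,30,0]],
  ],
)

```text
t: 26.95
ee_pos: [0.6942, -0.3689, 0.5502]
tcp_rot: [0.202, 0.654, 0.704, 0.188]
wrist_force: [0.1, -0.3, 0.5]
finger_gap: -0.003
gripper_force: 0.0
```

```bash
python3 st.py .574 -.395 .25
```

```text
t 26.95 pos [ 0.6942 -0.3689  0.5502] F [ 0.1256 -0.3147  0.523 ] T [-0.0416  0.5238 -0.0027] gap -0.00279875389579771 0.0
J [-0.187   0.6216  1.4302  1.2335 -1.1159  1.4852  1.1196]
toolx [-0.0626  0.9973 -0.0382] y [0.845  0.0733 0.5297] z [ 0.5311  0.0009 -0.8473] yaz 4.961044043259484 tilt 32.07895390889638 tiltaz 0.09856061215724005
tool shift mm [  -7.0599 -262.5407  190.4913]
```

apply_moves(
  targets=[
    [[0,-36,30,0],[0,-36,30,0],[0,-36,30,0],[0,-36,30,0]],
  ],
)

```text
t: 27.35
ee_pos: [0.6364, -0.3796, 0.3726]
tcp_rot: [0.202, 0.654, 0.704, 0.188]
wrist_force: [0.3, -0.7, -0.0]
finger_gap: -0.005
gripper_force: 0.0
```

```bash
python3 st.py .574 -.395 .25
```

```text
t 27.35 pos [ 0.6364 -0.3796  0.3726] F [ 0.3333 -0.7352 -0.0396] T [ 0.      0.5239 -0.0178] gap -0.005414555179859099 0.0
J [-0.2499  0.6397  1.3876  1.6529 -1.1951  1.2391  1.4397]
toolx [-0.0625  0.9973 -0.0387] y [0.845  0.0735 0.5298] z [ 0.5312  0.0004 -0.8473] yaz 4.97388502171577 tilt 32.08492866620097 tiltaz 0.04631766168057441
tool shift mm [  -6.6944 -118.7821   70.7169]
```

apply_moves(
  targets=[
    [[-4,-38,20,0],[-4,-38,25,0],[0,-38,26,0],[0,0,0,0]],
  ],
)

```text
t: 27.75
ee_pos: [0.5741, -0.3953, 0.2481]
tcp_rot: [0.198, 0.657, 0.703, 0.188]
wrist_force: [0.3, 0.3, -0.1]
finger_gap: 0.001
gripper_force: 0.0
```

```bash
python3 st.py .575 -.39 .147
```

```text
t 27.75 pos [ 0.5741 -0.3953  0.2481] F [ 0.3297  0.2767 -0.1031] T [0.0315 0.5913 0.017 ] gap 0.0007562175552650121 0.0
J [-0.1411  0.6766  1.2643  1.8719 -1.3254  1.1209  1.7195]
toolx [-0.058   0.9978 -0.0318] y [0.8492 0.066  0.524 ] z [ 0.5249  0.0034 -0.8511] yaz 4.4462492832177745 tilt 31.66509184074636 tiltaz 0.36842559330748076
tool shift mm [  8.4886 -51.8772  86.5473]
```

apply_moves(
  targets=[
    [[5,-17,29,0],[5,-17,29,0],[5,-17,28,0],[0,0,0,0]],
  ],
)

```text
t: 28.15
ee_pos: [0.5822, -0.381, 0.1515]
tcp_rot: [0.199, 0.653, 0.705, 0.191]
wrist_force: [0.1, 0.6, -0.7]
finger_gap: -0.001
gripper_force: 0.0
```

```bash
python3 st.py .575 -.36 .147; python3 - <<'E'
from h import *
s=snapshot("scene");t=snapshot("top")
def crop(p,x0,y0,w=100,h=75): return cv2.resize(p["image"][y0:y0+h,x0:x0+w,::-1],(400,300),interpolation=cv2.INTER_CUBIC)
cv2.imwrite("pics/m6.png",np.hstack([crop(s,110,220),crop(t,320,145)]))
E
```

```text
t 28.15 pos [ 0.5822 -0.381   0.1515] F [ 0.14    0.6308 -0.7209] T [0.0184 0.5452 0.1044] gap -0.000827227661157885 0.0
J [ 0.0443  0.6442  0.9062  1.9467 -1.3968  0.8722  1.8609]
toolx [-0.0672  0.9972 -0.0314] y [0.8449 0.0736 0.5299] z [ 0.5308  0.0091 -0.8475] yaz 4.979632169300955 tilt 32.061959396824534 tiltaz 0.9827075912103694
tool shift mm [21.6002 -6.8616  0.1706]
```

View pics/m6.png

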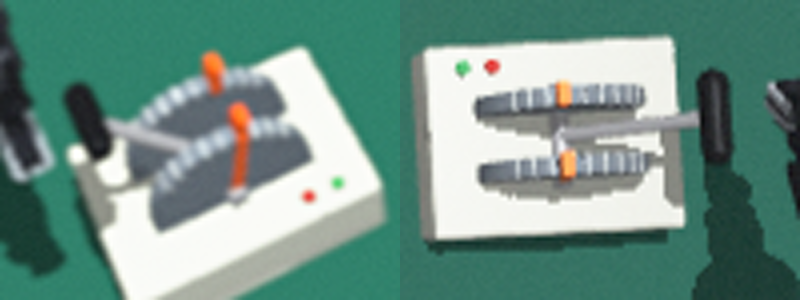

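apply_moves(
  targets=[
    [[12,1,-1.6,0],[12,1,-1.6,0],[12,1,-1.6,0],[12,1,-1.6,0],[12,1,-1.6,0],[12,1,-1.6,0],[12,1,-1.6,0],[11,1,-1.6,0]],
  ],
)

```text
t: 29.05
ee_pos: [0.5786, -0.3073, 0.18]
tcp_rot: [0.218, 0.657, 0.696, 0.187]
wrist_force: [-16.0, -10.0, 48.4]
finger_gap: 0.0
gripper_force: 21.4
```

apply_moves(
  targets=[
    [[0,0,0,0],[0,0,0,0]],
  ],
)

```text
t: 29.25
ee_pos: [0.5758, -0.293, 0.1695]
tcp_rot: [0.206, 0.654, 0.703, 0.189]
wrist_force: [0.7, -1.8, 1.2]
finger_gap: -0.0
gripper_force: 0.9
```

```bash
python3 st.py .575 -.2735 .162; python3 lev.py
```

```text
t 29.25 pos [ 0.5758 -0.293   0.1695] F [ 0.6789 -1.8006  1.2047] T [-0.3018  0.4235 -0.2502] gap -0.00018143639494359352 0.920595545321703
J [-0.1763  0.5065  0.9588  2.0986 -1.3842  0.7316  1.7995]
toolx [-0.0598  0.9973 -0.0426] y [0.8416 0.0733 0.535 ] z [ 0.5367 -0.0038 -0.8438] yaz 4.974714929620034 tilt 32.46097342100706 tiltaz -0.41026701295423906
tool shift mm [19.7867 -3.2194  5.8294]
top marker 22 0.26795187807015813 tip 16 0.250289107557849 r 73.21508340754235
  handle 177 ang median 0.057217614866774506 x 1.237460879048373 r [118.357 122.867 129.035] y range [-8.066 14.375] z [116.563 133.267]
  rod 15 0.09844897062991254
scene marker 47 0.19860076712601019 tip 25 0.19492023782123738 r 71.44112572530308
  handle 142 ang median 0.03693710374789724 x 7.605734693924918 r [116.762 123.163 131.987] y range [-16.898  13.013] z [114.28  132.545]
  rod 21 0.03690766123972251
```

apply_moves(
  targets=[
    [[4,-1,2,0],[4,-1,2,0],[4,-1,1,0],[3,0,0,0],[0,0,0,0],[0,0,0,0]],
  ],
)

```text
t: 29.95
ee_pos: [0.5738, -0.2764, 0.1595]
tcp_rot: [0.203, 0.654, 0.704, 0.188]
wrist_force: [-0.3, -0.1, -0.4]
finger_gap: -0.001
gripper_force: 0.0
```

```bash
python3 st.py .575 -.2735 .162; python3 lev.py; python3 - <<'E'
from h import *
import pickle
s=snapshot("scene");t=snapshot("top"); pickle.dump((s,t),open("p3.pkl","wb"))
def crop(p,x0,y0,w=80,h=60): return cv2.resize(p["image"][y0:y0+h,x0:x0+w,::-1],(400,300),interpolation=cv2.INTER_CUBIC)
cv2.imwrite("pics/m7.png",np.hstack([crop(s,120,222),crop(t,325,145)]))
E
```

```text
t 29.95 pos [ 0.5738 -0.2764  0.1595] F [-0.2949 -0.1042 -0.3679] T [-0.0445  0.5389 -0.0032] gap -0.000607532548904284 0.0
J [-0.1656  0.4833  0.9004  2.1244 -1.389   0.6794  1.8024]
toolx [-0.0624  0.9973 -0.0392] y [0.8443 0.0737 0.5308] z [ 0.5323 -0.     -0.8466] yaz 4.9889646630165885 tilt 32.158303001579334 tiltaz -0.0023487163485793124
tool shift mm [ 2.7242  2.5274 -1.442 ]
top marker 13 0.2577918575824536 tip 11 0.2577918575824536 r 118.36830430136968
  handle 190 ang median 0.19182330688204746 x -0.06915883124652325 r [116.921 122.578 127.735] y range [ 9.076 31.822] z [111.684 130.292]
  rod 1 0.2672796650446458
scene marker 43 0.19635963506018628 tip 24 0.19956721715168418 r 72.64954698017091
  handle 172 ang median 0.15505357035878753 x 4.371526781123143 r [116.16  122.605 132.397] y range [-6.926 29.376] z [114.549 134.055]
  rod 32 0.16004530718922433
```

View pics/m7.png

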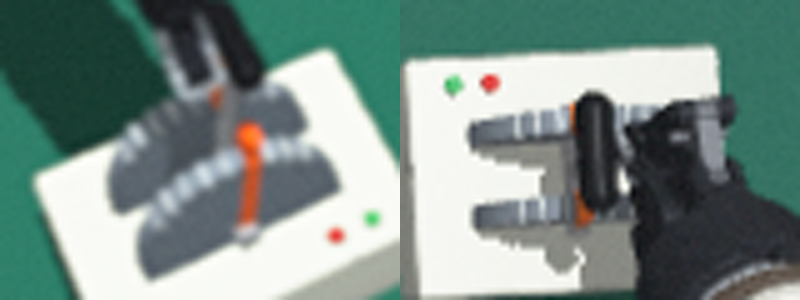

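apply_moves(
  targets=[
    [[-10,0,0,0],[-20,0,0,0],[-30,0,0,0],[-20,0,0,0],[0,0,0,0]],
  ],
)

```text
t: 30.65
ee_pos: [0.5781, -0.3621, 0.1639]
tcp_rot: [0.205, 0.655, 0.703, 0.186]
wrist_force: [0.1, -0.3, 0.1]
finger_gap: 0.004
gripper_force: 0.0
```

```bash
cat > fit.py <<'E'
from h import *
# per camera: pixel centroid (at fixed radius bands) of marker tabs / handle, solved for angle with the box frame
th=np.radians(1.4); ya=np.array([-np.sin(th),np.cos(th),0]); xa=np.array([np.cos(th),np.sin(th),0])
O={"top":[.5653,-.2777,.06],"scene":[.5702,-.2783,.06]}
from scipy.optimize import minimize_scalar
for nm in("top","scene"):
    p=snapshot(nm); hsv=cv2.cvtColor(p["image"],cv2.COLOR_RGB2HSV).astype(int); o=np.array(O[nm])
    X,ok=cloud(p); d=X-o; bx,by,bz=d@xa,d@ya,d[...,2]; rr=np.hypot(by,bz)
    near=ok&(abs(bx)<.045)&(abs(by)<.08)&(bz>.03)&(rr<.14)
    org=near&(hsv[...,0]<15)&(hsv[...,1]>150)
    blk=near&(hsv[...,2]<75)&(rr>.1)&(bz>.09)
    rod=near&(abs(bx)<.009)&(rr>.06)&(rr<.1)&~org
    P=lambda x,r_,a:proj(p,[o+xa*x+ya*r_*np.sin(a)+np.array([0,0,r_*np.cos(a)])])[0]
    for sgn in(-1,1):
        m=org&(bx*sgn>0)&(rr>.055)
        if m.sum()<3: continue
        c=np.argwhere(m).mean(0)[::-1]; x=.022*sgn
        from scipy.optimize import least_squares
        s=least_squares(lambda q:P(x,q[0],q[1])-c,[.065,.2]).x; print(nm,"tab",sgn,m.sum(),"r,a",s.round(3))
    if blk.sum():
        c=np.argwhere(blk).mean(0)[::-1]; s=least_squares(lambda q:P(0,q[0],q[1])-c,[.115,.2]).x; print(nm,"handle",blk.sum(),s.round(3),"bx range",np.percentile(bx[blk],[3,97]).round(3))
    if rod.sum(): c=np.argwhere(rod).mean(0)[::-1]; s=least_squares(lambda q:P(0,q[0],q[1])-c,[.08,.2]).x; print(nm,"rod",rod.sum(),s.round(3),np.median(np.arctan2(by,bz)[rod]).round(3))
    for l in("lever_grip","marker_tip","lever_hinge"):
        for q in spotter.tip_of(p,l)[:1]:
            w=np.array(q["centre"])-o; print("  ",l,round(q["p"],2),np.round(q["centre"],4),"a",np.round(np.arctan2(w@ya,w[2]),3))
E
python3 fit.py; python3 st.py
```

```text
top tab -1 9 r,a [0.016 0.071]
top tab 1 3 r,a [0.101 0.282]
top handle 156 [0.128 0.189] bx range [-0.024  0.024]
top rod 1 [0.07  0.267] 0.266
   lever_grip 0.78 [ 0.5676 -0.2585  0.1725] a 0.169
   marker_tip 0.53 [ 0.5686 -0.2599  0.1277] a 0.256
   lever_hinge 0.67 [ 0.564  -0.2796  0.0621] a -0.727
scene tab -1 20 r,a [0.069 0.187]
scene tab 1 28 r,a [0.064 0.216]
scene handle 125 [0.117 0.191] bx range [-0.022  0.027]
scene rod 35 [0.074 0.182] 0.161
   lever_grip 0.55 [ 0.564  -0.2566  0.1712] a 0.194
   marker_tip 0.43 [ 0.5644 -0.2611  0.129 ] a 0.246
   lever_hinge 0.54 [ 0.5686 -0.2799  0.0611] a -0.957
t 31.05 pos [ 0.5792 -0.3559  0.1632] F [0.3994 0.2604 0.5437] T [-0.0426  0.5222  0.0499] gap 0.004955466187420243 0.0
J [-0.0037  0.5761  0.897   1.995  -1.3644  0.8087  1.8299]
toolx [-0.0626  0.9972 -0.0397] y [0.8439 0.0741 0.5314] z [ 0.5329 -0.0003 -0.8462] yaz 5.019828696239648 tilt 32.202075187466896 tiltaz -0.03120492357337859
```

```bash
cat > fit2.py <<'E'
from h import *
import pickle
from scipy.optimize import least_squares
th=np.radians(1.4); ya=np.array([-np.sin(th),np.cos(th),0]); xa=np.array([np.cos(th),np.sin(th),0])
O={"top":[.5653,-.2777,.06],"scene":[.5702,-.2783,.06]}
t0,s0=pickle.load(open("p0.pkl","rb"))
for nm,p in(("top",t0),("scene",s0),("top",snapshot("top")),("scene",snapshot("scene"))):
    hsv=cv2.cvtColor(p["image"],cv2.COLOR_RGB2HSV).astype(int); o=np.array(O[nm])
    v,u=np.indices(hsv.shape[:2]); ctr=proj(p,[o+[0,0,.07]])[0]; win=(abs(u-ctr[0])<28)&(abs(v-ctr[1])<28)
    org=(win&(hsv[...,0]<15)&(hsv[...,1]>150)&(hsv[...,2]>120)).astype(np.uint8)
    n,lab,stt,cen=cv2.connectedComponentsWithStats(org)
    P=lambda x,r_,a:proj(p,[o+xa*x+ya*r_*np.sin(a)+np.array([0,0,r_*np.cos(a)])])[0]
    for k in range(1,n):
        if stt[k,4]<4: continue
        # choose disc by nearer fit of component centroid, then print angles of topmost part
        pts=np.argwhere(lab==k)[:,::-1].astype(float)
        best=min((least_squares(lambda q:np.r_[(P(x,q[1],q[0])-pts.mean(0)),(q[1]-.06)*20],[.2,.06]) for x in(-.022,.022)),key=lambda s:s.cost)
        print(nm,"comp",stt[k].tolist(),cen[k].round(1),"a",best.x.round(3),"cost",round(best.cost,2))
E
python3 fit2.py
```

```text
top comp [342, 160, 2, 3, 6] [342.5 161. ] a [0.425 0.234] cost 6.87
top comp [359, 166, 3, 6, 9] [359.7 169.1] a [0.245 0.048] cost 0.04
top comp [360, 184, 4, 6, 9] [360.8 187. ] a [0.235 0.036] cost 0.26
scene comp [161, 233, 5, 10, 30] [162.9 237.1] a [0.21  0.066] cost 0.01
scene comp [167, 246, 5, 20, 59] [169.6 254.2] a [0.23  0.049] cost 0.03
top comp [342, 160, 2, 3, 6] [342.5 161. ] a [0.425 0.234] cost 6.87
top comp [361, 186, 2, 4, 6] [361.3 187.5] a [0.145 0.023] cost 0.63
scene comp [161, 234, 3, 7, 17] [162.2 237. ] a [0.183 0.067] cost 0.01
scene comp [168, 247, 4, 19, 52] [169.6 255. ] a [0.237 0.045] cost 0.04
```

apply_moves(
  targets=[
    [[15,0,0,0],[20,0,0,0],[20,0,0,0],[10,0,0,0],[8,0,0,0],[0,0,0,0],[0,0,0,0]],
  ],
)

```text
t: 31.85
ee_pos: [0.5746, -0.2848, 0.1606]
tcp_rot: [0.204, 0.654, 0.704, 0.188]
wrist_force: [-0.9, -0.9, 0.2]
finger_gap: 0.002
gripper_force: 0.0
```

```bash
python3 st.py .574 -.2729 .16
```

```text
t 31.85 pos [ 0.5746 -0.2848  0.1606] F [-0.9462 -0.9267  0.2152] T [-0.0139  0.5488 -0.009 ] gap 0.0017509008682398304 0.0
J [-0.1306  0.4792  0.8737  2.1124 -1.3745  0.6744  1.7998]
toolx [-0.0608  0.9973 -0.0411] y [0.8438 0.0734 0.5317] z [ 0.5333 -0.0023 -0.8459] yaz 4.970272201548166 tilt 32.22640156986414 tiltaz -0.2511866683106607
tool shift mm [11.9276  0.0521  0.1988]
```

apply_moves(
  targets=[
    [[4,0,0,0],[4,0,0,0],[2,0,0,0],[2,0,0,0],[0,0,0,0],[0,0,0,0]],
  ],
)

```text
t: 32.45
ee_pos: [0.5735, -0.2726, 0.1597]
tcp_rot: [0.204, 0.654, 0.704, 0.188]
wrist_force: [0.0, -1.5, -0.7]
finger_gap: 0.001
gripper_force: 0.7
```

```bash
python3 st.py .574 -.2729 .16
```

```text
t 32.45 pos [ 0.5735 -0.2726  0.1597] F [ 0.002  -1.4994 -0.6782] T [-0.2983  0.6526 -0.1405] gap 0.0006030639109398237 0.7114551030099392
J [-0.1509  0.4632  0.8666  2.1307 -1.3759  0.6502  1.7922]
toolx [-0.0609  0.9973 -0.0407] y [0.8442 0.0732 0.5311] z [ 0.5326 -0.002  -0.8464] yaz 4.954247588952578 tilt 32.18214904583051 tiltaz -0.21563268634986502
tool shift mm [-0.3631  0.5699  0.0363]
```

Touching, now back off clear and check everything.

apply_moves(
  targets=[
    [[-10,0,0,0],[-25,0,0,0],[-35,0,0,0],[-20,0,0,0],[-10,0,-20,0],[0,0,-20,0],[0,0,0,0]],
  ],
)

```text
t: 33.15
ee_pos: [0.5577, -0.375, 0.1999]
tcp_rot: [0.205, 0.655, 0.703, 0.188]
wrist_force: [0.5, -0.4, -0.8]
finger_gap: -0.0
gripper_force: 0.0
```

```bash
python3 fit.py; python3 - <<'E'
from h import *
s=snapshot("scene");t=snapshot("top")
def crop(p,x0,y0,w=80,h=60): return cv2.resize(p["image"][y0:y0+h,x0:x0+w,::-1],(400,300),interpolation=cv2.INTER_CUBIC)
big=cv2.resize(s["image"][:,:,::-1],(400,300))
cv2.imwrite("pics/m8.png",np.vstack([np.hstack([crop(s,120,222),crop(t,325,145)]),np.hstack([big,crop(s,290,165)])]))
for l in("bin","bottle","stacklight","puck"): print(l,[np.round(q["centre"],3) for q in spotter.tip_of(s,l)[:1]])
E
python3 st.py
```

```text
top tab -1 6 r,a [ 0.049 -2.79 ]
top handle 150 [0.122 0.235] bx range [-0.025  0.025]
   lever_grip 0.74 [ 4.781e-01  2.700e-03 -2.000e-04] a 1.781
   lever_hinge 0.67 [ 0.5637 -0.2779  0.061 ] a -0.159
scene tab -1 21 r,a [0.067 0.204]
scene tab 1 26 r,a [0.065 0.212]
scene handle 124 [0.117 0.219] bx range [-0.022  0.025]
scene rod 36 [0.074 0.215] 0.189
   lever_grip 0.51 [ 0.564  -0.2531  0.1743] a 0.218
   marker_tip 0.48 [ 0.5648 -0.2617  0.1287] a 0.239
   lever_hinge 0.64 [ 0.5666 -0.2791  0.0627] a -0.258
bin [array([0.745, 0.036, 0.001])]
bottle [array([0.384, 0.216, 0.   ])]
stacklight [array([0.619, 0.025, 0.001])]
puck [array([ 0.354, -0.193,  0.002])]
t 33.85 pos [ 0.5585 -0.372   0.1976] F [-0.3278 -0.1273 -0.2703] T [-0.0468  0.5927  0.0006] gap -0.0010602704595054542 0.0
J [ 0.0139  0.5081  0.9255  1.9835 -1.2549  0.8344  1.774 ]
toolx [-0.0613  0.9973 -0.0404] y [0.8441 0.0734 0.5312] z [ 0.5327 -0.0016 -0.8463] yaz 4.970042277806378 tilt 32.18908504322377 tiltaz -0.16875955358825978
```

View pics/m8.png

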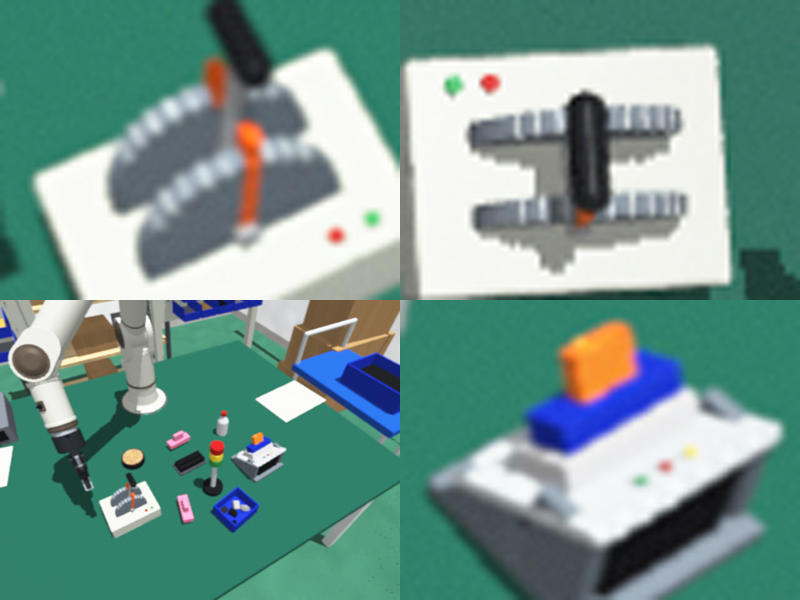

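The lever handle reads about 0.22 rad and the marker about 0.21–0.22. The adapter sits flush in the socket, the bystanders are where they were, and the arm is clear.

```bash
python3 -c "
from plant import r
print(r.finish_job())"
```

```text
the job is handed in; nothing more can be done
None
```

The job is handed in at about 34 s: the adapter looks flush in the socket and the lever reads 0.22 rad against a marker at about 0.21–0.22, but joint 3 read 1.564 rad against its 1.56 limit for a moment (joint 4 read 0.1975 against 0.2), which may count as passing a range, and bin, bottle, stack light and black round unit stand as they were.

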